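Dig the amplifier remote out from under the books and switch on

ROBOT

A 6-joint arm with a two-finger parallel gripper is mounted at the origin on the work surface. World frame = base frame: x ahead of the robot, y to its left, z up, the work surface at z = 0. Lengths are in m, angles in rad, forces in N, time in s.
With the tool pointing down it reaches from about 0.35 to 0.775 m from the base axis. Payload 7.3 kg.
Tool frame: the origin (TCP) lies between the finger pads; the fingertips stand robot.tcp_to_tips ahead of it and the grasp point (between the pads) lies 2 mm behind it (robot.tcp_to_tips is the distance from the TCP to the fingertips, in m); y points along the fingers, x is the direction in which the jaws open and shut, and the axes are right-handed (so a half turn about y gives the same grasp; the last joint's range is limited). The gripper opens to 92 mm and grips with 3 to 60 N. Pads are 19 mm wide; open, the fingers measure 130 mm over their backs; the gripper's body (75 mm by 190 mm) begins 47 mm behind the grasp point.
Start: joints at [-1.439, 0.342, 1.524, -0, 1.275, -0.146], TCP at [0.144, -0.505, 0.244] pointing down, gripper open.
Joint ranges: [-2.53, 2.53], [-0.77, 2.02], [0.04, 2.7], [-1, 4.14], [0.28, 2.66], [-3.11, 3.11]. Speed limits (rad/s): [2.57, 2.57, 3.14, 3.14, 3.14, 3.14].

INTERFACE

Orientations are given as [roll, pitch, yaw] about the fixed x, y, z axes, in that order (R = Rz(yaw) Ry(pitch) Rx(roll)).
In Python, from cell import status, read_camera, get_calibration, robot gives the robot as it stands.
- The arm moves only by the shell command python3 -m creep 'ROWS' [FORCE]. ROWS is JSON, a list of rows, each an object of numbers: "dx", "dy", "dz": the shift along the tool's x, y, z in m; "rx", "ry", "rz": the turn, a rotation vector about the tool's x, y, z in rad; "gripper": the opening, from 0 (shut) to 1 (fully open). A call has 1 to 20 rows; each row is the pose to reach, as a shift and turn from the pose commanded when the call began, along the tool's axes at that moment; what a row does not reach only later rows make up. A row lasts 1/8 s, in which the tool goes at most 62.5 mm and 10.7 degrees, less where a joint would pass 70% of its speed; a pose out of reach is approached as far as the arm can. A call with a gripper value outside its range is refused whole. The fingers move at their own pace and stop on an object; FORCE is the grip in N (left out, the last holds). Time passes only in rows, so rows that repeat a pose let the fingers close. It gives the time, the measured TCP pose, the force and the opening at its end, in the units of the state.
- status.observe(): the state, without advancing time (a new reading comes with each control period).
- read_camera(name): name is "scene" or "top" or "wrist"; returns (picture, depth): 400x640x3 uint8, red, green, blue; 400x640 float32, m along the optical axis (not along the pixel's ray), 0 where there is no reading.
- get_calibration(name): a dict with "fx", "fy", "cx", "cy" (pixels), "xyz" and "rotation" of the camera in the world; the wrist camera has in their place "mount" (4x4, takes a point from camera to tool coordinates, whose origin is the TCP and whose axes are the tool frame's). Camera axes: x right, y down, z forward; pixel columns grow to the right and rows downward; lengths in m; the calibration is good to about 2 mm. A picture is of the moment at which its call begins: read the wrist's pose just before it. get_calibration takes no time and is no camera call.
- robot.hand_in(): hands the job in, once; it reports no verdict.
The state is a dict: "time": time; "qpos": joint angles; "qvel": joint speeds; "joint_efforts": joint torques, N m; "tool_pos": TCP position; "tool_rot": TCP orientation; "contact_force": force on the tool from outside, world axes, zero at the start; "torque": the same for the moment, N m; "opening": finger opening in m.
Only numpy, scipy, OpenCV 4.12 (cv2) and the standard library are available. Lean on these libraries where they do the work, as an engineer would, in place of code of your own. Each camera call takes 0.05 s, during which the arm holds its last target.

TASK

The amplifier's grey remote is at the bottom of a stack: pull it out from under the two books by its raised end, without lifting or toppling the books and mug, which must settle flat on the desk, stacked just as they were behind their white uprights. Bring the remote's nose up square and centred against the end of the small black receiver block, then, with the remote braced there, press its red button fully and let go. Leave the remote docked and everything else alone.

Things in the scene. Friction and masses are not known exactly. Their poses are not given: they have to be found in the camera images.
- remote: Loose grey remote, 160 g: slab 165 (x) x 54 (y) x 16 mm, raised wedge head at its -x end (nose). Origin: centre of underside, z up, x from nose to tail. Upright nose face at x = -82.5, 42 mm high; top level to x = -74.5, then slopes down 39 deg to the slab at x = -42.5. Grip the head's flat sides (54 apart). At the start some 40 mm (the head) stick out from the books, to the stand's -x side
- remote_nose (a point): Bottom centre of the remote's nose face; axes as remote
- remote_tail (a point): Bottom centre of the remote's tail end face; axes as remote
- power_top (a point): Centre of the top face of the red round button (24 mm diameter, standing 8 mm proud) on the sloping face of the remote's head; its z axis points out of the button, 39 deg from vertical and leaning towards the tail; it is pressed along -z
- power (a joint): Travel of the red button in m: 0 out, 0.005 fully pressed; a spring returns it, about 5 N to press fully, pressed from 0.0035 on
- stand: Fixed book stop: two white uprights, 8 thick, 16 wide, 44 mm high, at y = -85 and +85 mm, each on a 4 mm thick foot (30 wide, 50 long towards -x). Origin on the desk midway between them; the books bear against their faces at x = 0 from the +x side, so they cannot follow when the remote is pulled out towards -x, between the uprights
- receiver: Fixed black block with an amber window, 70 (x) x 44 (y) x 24 mm high. Origin: bottom centre of its upright docking end face, which looks along its +x; the block extends to -x. It stands 230 to 290 mm from the uprights on their -x side. Docked: the remote's nose face touches this face, centred on y = 0, remote x parallel to block x
- book_low: Loose green book lying flat, 150 (x) x 210 (y) x 50 mm, about 280 g; origin: centre of its underside, 16 mm above the desk at the start as it rests on the remote; its -x edge is 2 to 5 mm from the uprights. The books rise 110 mm close beside and partly over the head: a gripper must lean back from them (about 40 deg from upright)
- book_high: Loose blue book lying on the green one, 150 (x) x 190 (y) x 44 mm, about 180 g; origin: centre of its underside, 66 mm above the desk at the start. It overhangs the uprights by about 20 mm on the side of the remote's head (its centre is about 55 mm behind them)
- mug: Loose white mug standing on the blue book, 76 mm wide, 80 mm high, 120 g; origin: centre of its underside, 110 mm above the desk at the start
- bottle: Bystander: water bottle, 64 mm wide, 200 mm high; origin: centre of its underside
- frame: Bystander: standing wooden picture frame, 120 wide, 150 mm high; origin: under the centre of the frame
- meter: Bystander: yellow multimeter, 150 x 75 x 35 mm; origin: centre of its underside
- candle: Bystander: amber jar, 70 mm wide, 70 mm high; origin: centre of its underside
- driver: Bystander: screwdriver, 180 mm long, lying flat
- mouse: Bystander: black computer mouse, 100 x 60 x 32 mm; origin: centre of its underside

How it is judged:
On the way, in this order (a step that is already met when the one before it is completed fails the run):
1. the remote is wholly out from under the books, with the mug still standing (x of remote_tail in the frame of stand below -0.008 m and angle between mug's own z axis and vertical below 0.3 rad), for 0.1 s.
2. the remote's nose is docked square against the receiver block (x of remote_nose in the frame of receiver between -0.004 and 0.006 m and y of remote_nose in the frame of receiver between -0.014 and 0.014 m and angle between the x axis of remote and the x axis of receiver, either way round below 0.15 rad and angle between remote's own z axis and vertical below 0.06 rad), for 0.2 s.
3. the button is pressed while the remote stands braced against the block (all of step 2 and value of joint power above 0.0035 m), for 0.1 s.
At the end, for the whole second after the job is handed in: Remote flat, nose within 6 mm of the receiver face, 14 mm of its centre line, 0.15 rad of square; button out. Green book flat on desk, centre 60-110 mm behind the uprights, 0.2 rad; blue flat on it, 30-78 mm behind; both within 30 mm sideways; mug upright within 60 mm of blue's centre; all at rest (all of step 2 and x of book_low in the frame of stand between 0.06 and 0.11 m and y of book_low in the frame of stand between -0.03 and 0.03 m and angle between the x axis of book_low and the x axis of stand, either way round below 0.2 rad and angle between each of book_low, book_high's own z axis and vertical below 0.06 rad and height (world z) of book_low below 0.008 m and x of book_high in the frame of stand between 0.03 and 0.078 m and y of book_high in the frame of stand between -0.03 and 0.03 m and height (world z) of book_high between 0.042 and 0.06 m and horizontal distance between mug and book_high below 0.06 m and angle between mug's own z axis and vertical below 0.1 rad and height (world z) of mug between 0.086 and 0.106 m and value of joint power below 0.0015 m and linear speed of each of remote, mug, book_low below 0.01 m/s); the robot touches nothing.
It fails at once if the mug is tipped over (beyond 0.5 rad) (angle between mug's own z axis and vertical above 0.5 rad).
It fails at once if the stack is lifted (by more than about 25 mm) (height (world z) of book_low above 0.042 m or height (world z) of book_high above 0.092 m or height (world z) of mug above 0.136 m).
It fails at once if a bystander is moved by more than 40 mm (distance of any of bottle, frame, meter, candle, driver, mouse from where it was at the start of the episode above 0.04 m).
It also fails if it takes over 58 s, if anything falls off the work surface, if the arm or the gripper's body presses on something with over 40 N, if the wrist force passes 120 N, or if a joint passes its speed limit or range.

## Working session

There is one attempt and no reset: what is moved stays moved. The work goes in short steps, Python scripts to look and compute and a shell command to move; the robot and the scene stay as the last step left them, time stands still between calls to the robot, and variables do not carry over. Pictures are saved under pics/ and viewed, and the job is handed in when it is done.

```bash
ls; mkdir -p pics; cat > h.py <<'E'
import numpy as np, cv2
from cell import status, read_camera, get_calibration, robot
from scipy.spatial.transform import Rotation as R
def snap(name, fn):
    s=status.observe(); im,d=read_camera(name)
    cv2.imwrite(f'pics/{fn}.png', im[:,:,::-1]); np.savez(f'pics/{fn}.npz',im=im,d=d,p=s['tool_pos'],r=s['tool_rot'])
    return im,d
def cam(name,fn=None):
    c=get_calibration(name)
    if name=='wrist':
        z=np.load(f'pics/{fn}.npz'); T=np.eye(4); T[:3,:3]=R.from_euler('xyz',z['r']).as_matrix(); T[:3,3]=z['p']
        M=T@np.array(c['mount']); return c,M[:3,:3],M[:3,3]
    return c,None,np.array(c['xyz'])
E
python3 - <<'E'
from h import *
print(status.observe(), robot.tcp_to_tips)
for n in ('scene','top','wrist'):
    print(n,get_calibration(n)); snap(n,n+'0')
E
```

```text
pics
{'time': 0.0, 'qpos': array([-1.43900326e+00,  3.42731218e-01,  1.52502133e+00, -2.46551685e-05,
        1.27538842e+00, -1.46006066e-01]), 'qvel': array([-1.75812611e-05, -1.20944077e-03, -1.45473294e-03, -1.62533982e-03,
        8.82976985e-04,  1.06542099e-04]), 'joint_efforts': array([-1.46079372e-03, -4.31244493e+01, -2.44222391e+01,  7.15115061e-02,
        5.58469445e-02, -1.30600365e-04]), 'tool_pos': array([ 0.1439367 , -0.50448685,  0.24303903]), 'tool_rot': array([-1.57059439e+00,  1.53526146e-03, -1.29298985e+00]), 'contact_force': array([-0.27636601, -0.30271556,  1.27318151]), 'torque': array([ 0.04005738, -0.02017098,  0.02077612]), 'opening': 0.09183689625853955} 0.017
scene {'fx': 439.54290682815986, 'fy': 439.54290682815986, 'cx': 324.159478221867, 'cy': 201.6358210092867, 'xyz': array([ 1.04038776, -0.39857652,  1.08432722]), 'rotation': array([-2.59260183,  0.01113763,  0.91084449])}
top {'fx': 480.5585639089178, 'fy': 480.5585639089178, 'cx': 314.5668668110229, 'cy': 199.71857410693053, 'xyz': array([ 0.39156708, -0.00876688,  1.47676107]), 'rotation': array([-3.02793883, -0.01876686, -1.57251679])}
wrist {'fx': 345.6787544343027, 'fy': 345.6787544343027, 'cx': 318.77838485389805, 'cy': 203.33373765871056, 'mount': array([[ 9.99999745e-01, -7.11766784e-04,  5.37874660e-05,
         1.71118461e-04],
       [-2.56766259e-04, -2.88386511e-01,  9.57514049e-01,
        -1.41533175e-01],
       [-6.66015115e-04, -9.57513819e-01, -2.88386620e-01,
         7.76784493e-02],
       [ 0.00000000e+00,  0.00000000e+00,  0.00000000e+00,
         1.00000000e+00]])}
```

View pics/scene0.png

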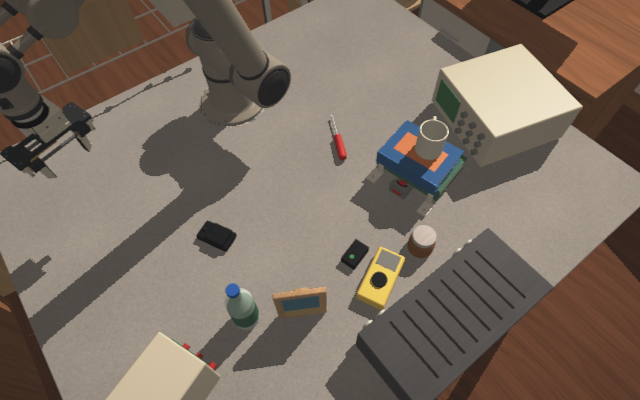

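View pics/top0.png

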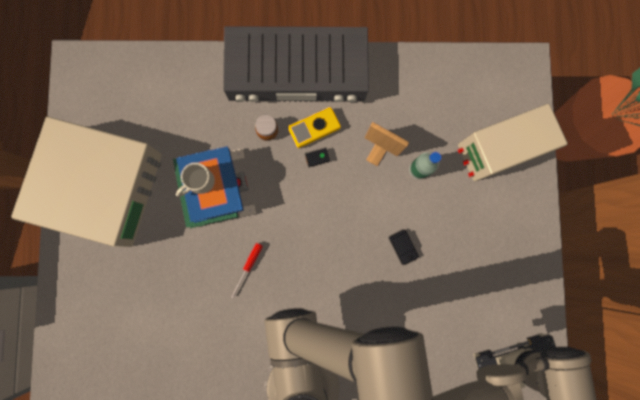

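View pics/wrist0.png

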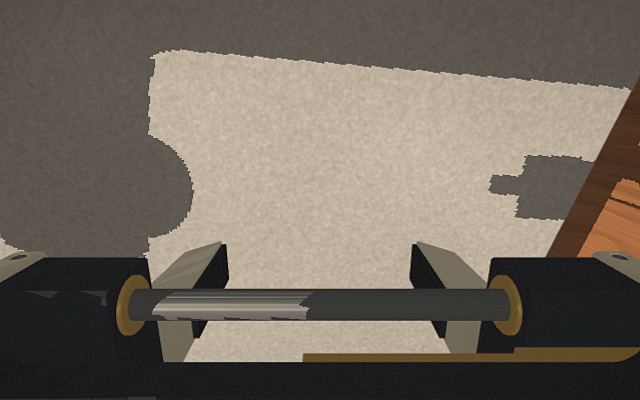

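```bash
cat >> h.py <<'E'
def world(name,fn,px):
    """pixels (N,2) -> world using depth"""
    c,Rm,t=cam(name,fn); z=np.load(f'pics/{fn}.npz'); d=z['d']
    if Rm is None: Rm=R.from_euler('xyz',c['rotation']).as_matrix()
    px=np.atleast_2d(px).astype(float); u,v=px[:,0],px[:,1]
    D=d[np.round(v).astype(int),np.round(u).astype(int)]
    return t+np.c_[(u-c['cx'])/c['fx']*D,(v-c['cy'])/c['fy']*D,D]@Rm.T
def cloud(name,fn):
    v,u=np.mgrid[0:400,0:640]; return world(name,fn,np.c_[u.ravel(),v.ravel()]).reshape(400,640,3)
def onplane(name,fn,px,h):
    c,Rm,t=cam(name,fn)
    if Rm is None: Rm=R.from_euler('xyz',c['rotation']).as_matrix()
    px=np.atleast_2d(px).astype(float)
    ray=np.c_[(px[:,0]-c['cx'])/c['fx'],(px[:,1]-c['cy'])/c['fy'],np.ones(len(px))]@Rm.T
    return t+ray*((h-t[2])/ray[:,2])[:,None]
E
python3 - <<'E'
from h import *
for n,b in (('top',(165,100,345,240)),('scene',(330,105,480,285))):
    im=cv2.imread(f'pics/{n}0.png')[b[1]:b[3],b[0]:b[2]]
    s=min(800/im.shape[1],600/im.shape[0]); cv2.imwrite(f'pics/{n}0c.png',cv2.resize(im,None,fx=s,fy=s,interpolation=cv2.INTER_CUBIC)); print(s)
C=cloud('top','top0'); print(C[230:240:5,150:200:20])
for p in [(317,157),(205,170),(212,200),(245,210),(250,168),(240,183),(265,127),(315,127),(255,250),(385,140),(427,163),(404,247)]: print(p,C[p[1],p[0]].round(3))
E
```

```text
4.285714285714286
3.3333333333333335
[[[ 0.46667905  0.46437571  0.0041311 ]
  [ 0.46706728  0.40623043 -0.00439709]
  [ 0.46676688  0.34406076  0.00058077]]

 [[ 0.45173189  0.46571866 -0.00179894]
  [ 0.45155378  0.40418706  0.00114489]
  [ 0.45181196  0.3453671  -0.00665031]]]
(317, 157) [ 0.69  -0.044  0.022]
(205, 170) [0.632 0.279 0.115]
(212, 200) [0.547 0.259 0.105]
(245, 210) [0.528 0.177 0.001]
(250, 168) [ 0.66   0.164 -0.003]
(240, 183) [0.607 0.189 0.036]
(265, 127) [0.772 0.113 0.066]
(315, 127) [ 0.781 -0.038  0.035]
(255, 250) [0.405 0.143 0.024]
(385, 140) [ 0.727 -0.243  0.093]
(427, 163) [ 0.646 -0.35   0.154]
(404, 247) [ 0.414 -0.305  0.028]
```

View pics/top0c.png

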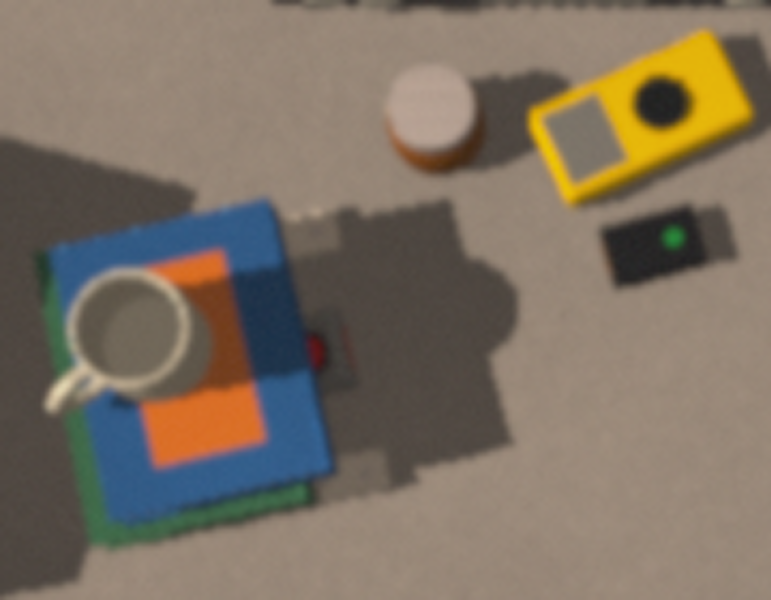

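View pics/scene0c.png

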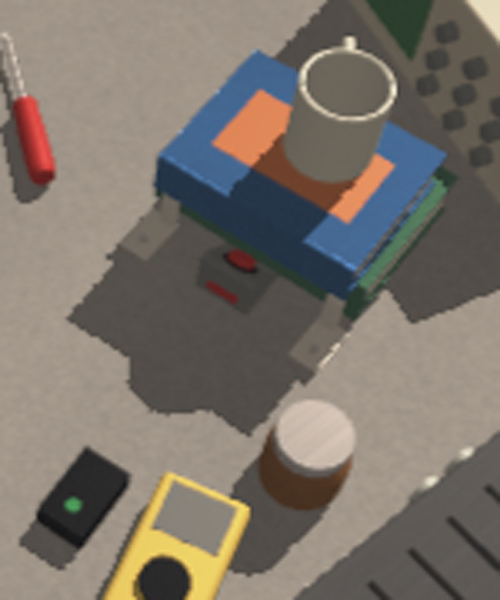

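```bash
python3 - <<'E'
from h import *
T=lambda P,h: onplane('top','top0',np.array(P)/4.285714+[165,100],h)[:,:2]
S=lambda P,h: onplane('scene','scene0',np.array(P)/3.33333+[330,105],h)[:,:2]
pr=lambda n,a:print(n,a.round(4).tolist())
b=T([(270,200),(333,472),(112,522),(48,250)],.11); pr('bh',b); pr('c',b.mean(0))
pr('bhS',S([(258,50),(160,157),(350,270),(445,155)],.11))
for nm,e in(('-x edge',b[1]-b[0]),('+x',b[2]-b[3])): print(nm,np.linalg.norm(e),np.degrees(np.arctan2(e[1],e[0])))
e=b[0]-b[3];print('along',np.linalg.norm(e),np.degrees(np.arctan2(e[1],e[0])))
r=T([(600,232),(690,207),(707,265),(616,290)],.024); pr('rec',r)
r=S([(88,449),(38,513),(77,545),(129,482)],.024); pr('recS',r)
pr('feetT lowx',T([(325,462),(385,450),(389,488),(330,500)],.004))
pr('feetT hix',T([(283,222),(332,212),(342,245),(293,257)],.004))
pr('feetS lowx',S([(120,242),(148,258),(180,222)],.004))
pr('feetS hix',S([(290,352),(320,370)],.004))
# head nose top edge z=.042 in scene and top
pr('noseTop',T([(345,317),(355,385)],.042)); pr('noseS top',S([(197,279),(245,303)],.042))
pr('noseS bottom',S([(198,283),(242,312)],.0))
C=cloud('top','top0')
print(C[176:192,244:252,2].round(3))
pr('candle',T([(432,108)],.07));pr('meter',T([(528,110),(708,32),(752,115),(575,205)],.035))
pr('driver',onplane('top','top0',[(260,243),(235,296)],.01)[:,:2]);pr('mouse',onplane('top','top0',[(404,247)],.03)[:,:2])
E
```

```text
bh [[0.7018, 0.2152], [0.5176, 0.1701], [0.4844, 0.3154], [0.6672, 0.3631]]
c [0.5927, 0.2659]
bhS [[0.4923, 0.3211], [0.5278, 0.1754], [0.706, 0.2187], [0.6734, 0.3631]]
-x edge 0.18958990636545528 -166.21849769408738
+x 0.18888923642177974 -165.3636127492337
along 0.15182876596152667 -76.83687562690616
rec [[0.6985, -0.0071], [0.7169, -0.0718], [0.6746, -0.0838], [0.6563, -0.0186]]
recS [[0.6688, -0.0156], [0.6875, -0.0825], [0.7271, -0.0757], [0.7113, -0.0088]]
feetT lowx [[0.5346, 0.1898], [0.5432, 0.147], [0.5159, 0.1438], [0.5073, 0.1858]]
feetT hix [[0.7096, 0.2229], [0.717, 0.1876], [0.6927, 0.1799], [0.6838, 0.2152]]
feetS lowx [[0.5217, 0.1464], [0.5501, 0.1547], [0.5385, 0.203]]
feetS hix [[0.6974, 0.1859], [0.7258, 0.1934]]
noseTop [[0.6334, 0.1722], [0.5851, 0.1645]]
noseS top [[0.6092, 0.1537], [0.6519, 0.169]]
noseS bottom [[0.5954, 0.1738], [0.6414, 0.1835]]
[[ 3.400e-02  2.000e-03 -6.000e-03 -2.000e-03  0.000e+00  0.000e+00
  -4.000e-03  1.100e-02]
 [ 3.500e-02  1.600e-02 -2.000e-03  0.000e+00 -1.000e-03  3.000e-03
  -4.000e-03  1.000e-03]
 [ 4.200e-02  1.900e-02 -2.
[... 749 characters left out ...]
02  8.000e-03  1.000e-03  1.000e-03
  -6.000e-03 -1.000e-03]
 [ 3.800e-02  4.200e-02  3.900e-02  2.200e-02 -0.000e+00 -5.000e-03
   1.477e+00  5.000e-03]
 [ 4.300e-02  4.000e-02  4.000e-02  2.500e-02  1.477e+00 -1.000e-03
  -4.000e-03  4.000e-03]
 [ 3.300e-02  3.200e-02  1.900e-02  1.700e-02  4.000e-03  1.000e-03
   1.000e-03 -2.000e-03]
 [ 1.500e-02  1.100e-02  2.000e-03 -5.000e-03  1.000e-03 -1.000e-03
  -1.000e-03 -1.000e-03]
 [-1.000e-03  0.000e+00  4.000e-03 -2.000e-03 -4.000e-03 -2.000e-03
   1.000e-03 -5.000e-03]]
candle [[0.7766, 0.1102]]
meter [[0.785, 0.0445], [0.843, -0.0849], [0.7818, -0.1162], [0.7157, 0.0107]]
driver [[0.4267, 0.1293], [0.2687, 0.2022]]
mouse [[0.4137, -0.305]]
```

```bash
cat >> h.py <<'E'
def Rt(psi_deg,tilt_deg):
    """psi: heading (world deg) of stand/remote x axis; tilt: tool y leans toward +x by tilt; jaw along -remote y"""
    p=np.radians(psi_deg);t=np.radians(tilt_deg)
    ex=np.array([np.cos(p),np.sin(p),0]); y=np.sin(t)*ex-np.array([0,0,np.cos(t)]); x=np.array([np.sin(p),-np.cos(p),0])
    return np.c_[x,y,np.cross(x,y)]
def goto(pos,Rm,cmd=None):
    s=status.observe(); R0=R.from_euler('xyz',s['tool_rot']).as_matrix() if cmd is None else cmd[1]; p0=np.array(s['tool_pos']) if cmd is None else cmd[0]
    d=R0.T@(np.array(pos)-p0); r=R.from_matrix(R0.T@Rm).as_rotvec()
    print('d',d.round(4),'r',r.round(4))
E
python3 - <<'E'
from h import *
goto([.646,.052,.16],Rt(104.3,40))
goto([.646,.052,.24],Rt(104.3,40))
E
```

```text
d [-0.3975  0.0838  0.6354] r [ 0.5509 -1.4743  0.5358]
d [-0.3976  0.0038  0.6354] r [ 0.5509 -1.4743  0.5358]
```

```bash
python3 -m creep '[{"dx":-0.2,"dy":0.0,"dz":0.318,"rx":0.275,"ry":-0.737,"rz":0.268},{"dx":-0.2,"dy":0.0,"dz":0.318,"rx":0.275,"ry":-0.737,"rz":0.268},{"dx":-0.2,"dy":0.0,"dz":0.318,"rx":0.275,"ry":-0.737,"rz":0.268},{"dx":-0.2,"dy":0.0,"dz":0.318,"rx":0.275,"ry":-0.737,"rz":0.268},{"dx":-0.2,"dy":0.0,"dz":0.318,"rx":0.275,"ry":-0.737,"rz":0.268},{"dx":-0.2,"dy":0.0,"dz":0.318,"rx":0.275,"ry":-0.737,"rz":0.268},{"dx":-0.3975,"dy":0.0,"dz":0.6354,"rx":0.551,"ry":-1.474,"rz":0.536},{"dx":-0.3975,"dy":0.0,"dz":0.6354,"rx":0.551,"ry":-1.474,"rz":0.536},{"dx":-0.3975,"dy":0.0,"dz":0.6354,"rx":0.551,"ry":-1.474,"rz":0.536},{"dx":-0.3975,"dy":0.0,"dz":0.6354,"rx":0.551,"ry":-1.474,"rz":0.536},{"dx":-0.3975,"dy":0.0,"dz":0.6354,"rx":0.551,"ry":-1.474,"rz":0.536},{"dx":-0.3975,"dy":0.0,"dz":0.6354,"rx":0.551,"ry":-1.474,"rz":0.536}]'
python3 - <<'E'
from h import *
print(status.observe()); print(R.from_euler('xyz',status.observe()['tool_rot']).as_matrix().round(3))
snap('wrist','w1')
E
```

```text
{'time': 0.15, 'qpos': array([-1.43902154e+00,  3.42545840e-01,  1.52473473e+00, -1.07941297e-05,
        1.27540956e+00, -1.46010460e-01]), 'qvel': array([ 9.94117930e-05, -3.41202559e-03, -3.22253037e-03, -3.56487519e-04,
        1.00506510e-03, -8.42073506e-04]), 'joint_efforts': array([ 2.06204902e-03, -4.31467581e+01, -2.44353819e+01,  7.17171701e-02,
        5.36895613e-02, -8.40041594e-05]), 'tool_pos': array([ 0.14394729, -0.50460863,  0.24323529]), 'tool_rot': array([-1.57064687e+00,  1.08730190e-03, -1.29300785e+00]), 'contact_force': array([ 0.03953201,  0.01359658, -0.4362158 ]), 'torque': array([-0.01475258,  0.00302809,  0.00868012]), 'opening': 0.09187993831010469}
[[ 0.274 -0.     0.962]
 [-0.962  0.001  0.274]
 [-0.001 -1.     0.   ]]invalid input at $[0]: expected keys dx, dy, dz, rx, ry, rz, gripper
```

View pics/w1.png

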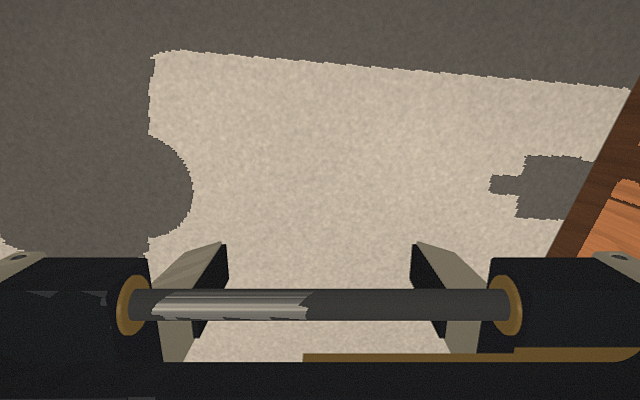

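```bash
python3 -m creep '[{"dx":-0.2,"dy":0.0,"dz":0.318,"rx":0.275,"ry":-0.737,"rz":0.268,"gripper":1},{"dx":-0.2,"dy":0.0,"dz":0.318,"rx":0.275,"ry":-0.737,"rz":0.268,"gripper":1},{"dx":-0.2,"dy":0.0,"dz":0.318,"rx":0.275,"ry":-0.737,"rz":0.268,"gripper":1},{"dx":-0.2,"dy":0.0,"dz":0.318,"rx":0.275,"ry":-0.737,"rz":0.268,"gripper":1},{"dx":-0.2,"dy":0.0,"dz":0.318,"rx":0.275,"ry":-0.737,"rz":0.268,"gripper":1},{"dx":-0.2,"dy":0.0,"dz":0.318,"rx":0.275,"ry":-0.737,"rz":0.268,"gripper":1},{"dx":-0.3975,"dy":0.0,"dz":0.6354,"rx":0.551,"ry":-1.474,"rz":0.536,"gripper":1},{"dx":-0.3975,"dy":0.0,"dz":0.6354,"rx":0.551,"ry":-1.474,"rz":0.536,"gripper":1},{"dx":-0.3975,"dy":0.0,"dz":0.6354,"rx":0.551,"ry":-1.474,"rz":0.536,"gripper":1},{"dx":-0.3975,"dy":0.0,"dz":0.6354,"rx":0.551,"ry":-1.474,"rz":0.536,"gripper":1},{"dx":-0.3975,"dy":0.0,"dz":0.6354,"rx":0.551,"ry":-1.474,"rz":0.536,"gripper":1},{"dx":-0.3975,"dy":0.0,"dz":0.6354,"rx":0.551,"ry":-1.474,"rz":0.536,"gripper":1},{"dx":-0.3975,"dy":0.0,"dz":0.6354,"rx":0.551,"ry":-1.474,"rz":0.536,"gripper":1},{"dx":-0.3975,"dy":0.0,"dz":0.6354,"rx":0.551,"ry":-1.474,"rz":0.536,"gripper":1}]'
python3 - <<'E'
from h import *
print(status.observe()['qpos']); print(R.from_euler('xyz',status.observe()['tool_rot']).as_matrix().round(3),Rt(104.3,40).round(3))
snap('wrist','w2')
E
```

```text
time: 1.95
tool_pos: [0.6457, 0.0516, 0.2431]
tool_rot: [-0.874, 0.002, 0.25]
contact_force: [0.4, 0.7, 0.6]
opening: 0.0918
[-0.30123805  0.73867181  1.03842797  0.58798644  1.74477902 -0.56074252]
[[ 0.969 -0.16  -0.189]
 [ 0.247  0.622  0.743]
 [-0.002 -0.767  0.642]] [[ 0.969 -0.159 -0.189]
 [ 0.247  0.623  0.742]
 [ 0.    -0.766  0.643]]
```

View pics/w2.png

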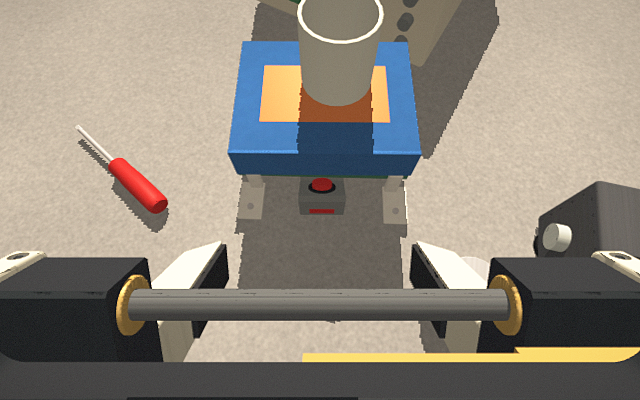

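```bash
python3 - <<'E'
from h import *
im=cv2.imread('pics/w2.png')[140:250,220:420]; cv2.imwrite('pics/w2c.png',cv2.resize(im,None,fx=4,fy=4,interpolation=cv2.INTER_CUBIC))
C=cloud('wrist','w2')
for v in range(176,222,3): print(v,C[v,[302,310,321,332,342]].round(3).tolist())
E
```

```text
176 [[0.583, 0.212, 0.018], [0.592, 0.214, 0.018], [0.606, 0.217, 0.019], [0.619, 0.22, 0.02], [0.631, 0.223, 0.019]]
179 [[0.583, 0.208, 0.017], [0.593, 0.211, 0.017], [0.608, 0.207, 0.032], [0.62, 0.218, 0.016], [0.632, 0.221, 0.015]]
182 [[0.585, 0.202, 0.021], [0.595, 0.205, 0.021], [0.61, 0.2, 0.037], [0.621, 0.211, 0.021], [0.633, 0.214, 0.021]]
185 [[0.587, 0.197, 0.025], [0.597, 0.197, 0.029], [0.611, 0.194, 0.042], [0.623, 0.204, 0.029], [0.634, 0.208, 0.025]]
188 [[0.589, 0.19, 0.031], [0.599, 0.19, 0.036], [0.612, 0.191, 0.04], [0.624, 0.197, 0.035], [0.635, 0.201, 0.031]]
191 [[0.591, 0.184, 0.036], [0.6, 0.186, 0.036], [0.613, 0.188, 0.039], [0.625, 0.193, 0.035], [0.636, 0.195, 0.036]]
194 [[0.593, 0.177, 0.042], [0.602, 0.18, 0.041], [0.614, 0.184, 0.04], [0.626, 0.187, 0.04], [0.638, 0.189, 0.042]]
197 [[0.594, 0.174, 0.043], [0.603, 0.175, 0.043], [0.615, 0.178, 0.044], [0.627, 0.182, 0.042], [0.638, 0.185, 0.043]]
200 [[0.595, 0.17, 0.043], [0.604, 0.172, 0.043], [0.616, 0.176, 0.041], [0.628, 0.178, 0.043], [0.639, 0.181, 0.043]]
203 [[0.595, 0.168, 0.037], [0.604, 0.17, 0.038], [0.617, 0.173, 0.039], [0.629, 0.177, 0.038], [0.64, 0.18, 0.036]]
206 [[0.595, 0.168, 0.028], [0.604, 0.171, 0.029], [0.616, 0.174, 0.028], [0.629, 0.177, 0.029], [0.64, 0.18, 0.028]]
209 [[0.594, 0.168, 0.019], [0.604, 0.17, 0.02], [0.617, 0.174, 0.019], [0.629, 0.176, 0.022], [0.641, 0.18, 0.019]]
212 [[0.594, 0.168, 0.009], [0.604, 0.17, 0.012], [0.617, 0.173, 0.01], [0.63, 0.177, 0.011], [0.641, 0.18, 0.01]]
215 [[0.594, 0.167, 0.002], [0.603, 0.17, 0.001], [0.617, 0.173, 0.0], [0.63, 0.177, 0.0], [0.642, 0.18, -0.001]]
218 [[0.595, 0.164, 0.0], [0.604, 0.166, 0.001], [0.618, 0.17, 0.001], [0.631, 0.173, 0.0], [0.643, 0.176, 0.0]]
221 [[0.596, 0.16, -0.0], [0.605, 0.162, 0.0], [0.653, 0.022, 0.402], [0.632, 0.169, 0.0], [0.644, 0.172, 0.001]]
```

View pics/w2c.png

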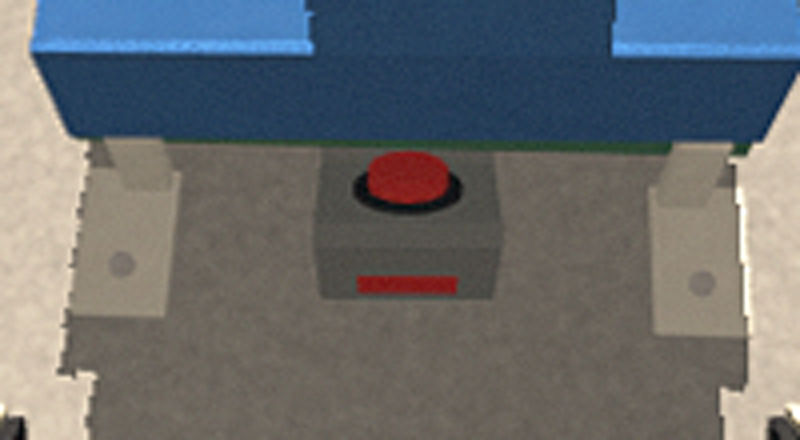

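```bash
python3 - <<'E'
from h import *
goto([.69,-.118,.243],Rt(104.3,40))
E
python3 -m creep '[{"dx":0,"dy":-0.112,"dz":-0.135,"rx":0,"ry":0,"rz":0,"gripper":1},{"dx":0,"dy":-0.112,"dz":-0.135,"rx":0,"ry":0,"rz":0,"gripper":1},{"dx":0,"dy":-0.112,"dz":-0.135,"rx":0,"ry":0,"rz":0,"gripper":1},{"dx":0,"dy":-0.112,"dz":-0.135,"rx":0,"ry":0,"rz":0,"gripper":1},{"dx":0,"dy":-0.112,"dz":-0.135,"rx":0,"ry":0,"rz":0,"gripper":1}]'
python3 - <<'E'
from h import *
snap('wrist','w3')
E
```

```text
d [ 0.0014 -0.1118 -0.1342] r [ 0.001  -0.0014 -0.0004]
time: 2.62
tool_pos: [0.6888, -0.1194, 0.243]
tool_rot: [-0.873, 0.001, 0.247]
contact_force: [0.7, 0.0, -0.5]
opening: 0.0919
```

View pics/w3.png

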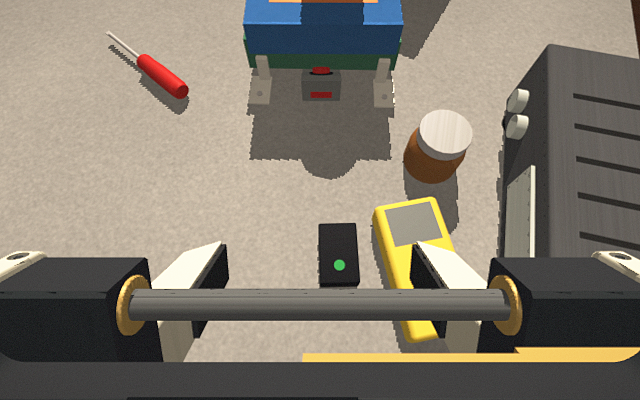

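```bash
python3 - <<'E'
from h import *
C=cloud('wrist','w3'); P=C[215:288,310:365].reshape(-1,3)
T=P[(P[:,2]>.018)&(P[:,2]<.030)]; print(len(T),T[:,2].mean(), T.min(0),T.max(0))
r=cv2.minAreaRect((T[:,:2]*1000).astype(np.float32)); print(r); print(cv2.boxPoints(r))
# extreme along heading
for h in(104.5,105.6):
    e=np.array([np.cos(np.radians(h)),np.sin(np.radians(h))]); n=np.array([-e[1],e[0]])
    print(h,np.percentile(T[:,:2]@e,[1,50,98,99.5]),np.percentile(T[:,:2]@n,[.5,2,50,98,99.5]))
# direction of front edge / sides: per column topmost px with z>.018
M=C[...,2]
ft=[]
for u in range(322,355):
    for v in range(212,245):
        if M[v,u]>.018: ft.append(C[v,u,:2]); break
ft=np.array(ft); vx=cv2.fitLine((ft*1000).astype(np.float32),cv2.DIST_HUBER,0,.01,.01).ravel(); print('edge',vx,np.degrees(np.arctan2(vx[1],vx[0])))
# nose face line
for fn,(v0,v1,u0,u1) in (('w2',(204,213,303,342)),('w3',(88,99,306,338))):
    C2=cloud('wrist',fn); N=C2[v0:v1,u0:u1].reshape(-1,3); N=N[(N[:,2]>.008)&(N[:,2]<.035)]
    vx=cv2.fitLine((N[:,:2]*1000).astype(np.float32),cv2.DIST_HUBER,0,.01,.01).ravel(); print('nose',fn,len(N),vx,np.degrees(np.arctan2(vx[1],vx[0])))
    # width extents
    Q=C2[150 if fn=='w2' else 60:v1,290:355].reshape(-1,3); Q=Q[(Q[:,2]>.03)&(Q[:,2]<.045)]
    a=np.array(vx[:2]); a=a if a[0]>0 else -a; s=Q[:,:2]@a; print('ext',np.percentile(s,[.5,2,98,99.5]), 'c along',vx[2:]@a/1000)
E
```

```text
2398 0.024346142288241338 [ 0.66188811 -0.08375329  0.01871065] [ 0.72116278 -0.006213    0.02754107]
((691.6712646484375, -44.921669006347656), (44.186424255371094, 70.73981475830078), 15.569258689880371)
[[660.8953    -16.779484 ]
 [679.88214   -84.92363  ]
 [722.4472    -73.06386  ]
 [703.4604     -4.9197083]]
104.5 [-0.25143827 -0.21915747 -0.18369992 -0.18236286] [-0.68020592 -0.67918261 -0.65813027 -0.6371149  -0.63613372]
105.6 [-0.26404999 -0.231971   -0.19653642 -0.19518797] [-0.67571917 -0.67494774 -0.65391661 -0.63284447 -0.63216261]
edge [ 9.5327753e-01  3.0209592e-01  6.8703101e+02 -1.1008402e+01] 17.58353
nose w2 344 [9.7020739e-01 2.4227582e-01 6.2279730e+02 1.7524739e+02] 14.020901
ext [0.61397903 0.6149992  0.66584937 0.66680246] c along 0.64670074
nose w3 325 [9.7018206e-01 2.4237727e-01 6.0987061e+02 1.7188197e+02] 14.02689
ext [0.60007896 0.60903278 0.6807455  0.68663166] c along 0.63334584
```

```bash
python3 - <<'E'
from h import *
C=cloud('wrist','w2'); e=np.array([-.2423,.970]); nose=np.array([.6166,.1737])
B=C[155:172,235:415].reshape(-1,3); B=B[(B[:,2]>.07)&(B[:,2]<.105)]; print('blue face rel nose',np.percentile((B[:,:2]-nose)@e,[2,50,98]))
U=C[174:186,380:405].reshape(-1,3);U=U[(U[:,2]>.01)];print('upright',np.percentile((U[:,:2]-nose)@e,[2,50,98]))
g=nose+.0125*e; y=Rt(104.0,40)[:,1]
tcp=np.r_[g,.0285]+.002*y; print(tcp)
goto(tcp-.08*y,Rt(104.0,40)); goto(tcp,Rt(104.0,40))
E
```

```text
blue face rel nose [0.02066382 0.02162295 0.02260016]
upright [0.02067914 0.03073795 0.04362967]
[0.61326024 0.18707239 0.02696791]
d [0.0018 0.288  0.102 ] r [ 0.0007  0.0033 -0.0031]
d [0.002  0.368  0.1021] r [ 0.0007  0.0033 -0.0031]
```

```bash
python3 - <<'E'
from h import *
C=cloud('wrist','w3'); f=np.array([.6822,-.0108]); h=np.radians(105.57); e=np.array([np.cos(h),np.sin(h)]); a=np.array([e[1],-e[0]])
im=np.load('pics/w3.npz')['im'].astype(int); Y=(im[...,0]>150)&(im[...,2]<90)&(im[...,1]>110); Y[:,:365]=0;Y[:190]=0;Y[285:]=0;Y[:,470:]=0
P=C[Y]; P=P[(P[:,2]>.02)&(P[:,2]<.05)]; X=np.c_[(P[:,:2]-f)@e,(P[:,:2]-f)@a]
for lo in np.arange(-.06,.06,.01):
    m=(X[:,0]>lo)&(X[:,0]<lo+.01)
    if m.any(): print(round(lo,3),m.sum(),X[m,1].min().round(4),P[m,2].max().round(3))
nose=np.array([.6166,.1737]); print('nose in rec',(nose-f)@e,(nose-f)@a)
print('ang .. candle', ((.7766-f[0])*e[0]+(.1102-f[1])*e[1],(.7766-f[0])*a[0]+(.1102-f[1])*a[1]))
E
```

```text
-0.06 109 0.0543 0.037
-0.05 101 0.0528 0.037
-0.04 194 0.051 0.038
-0.03 163 0.0491 0.038
-0.02 97 0.0473 0.037
-0.01 86 0.0458 0.037
0.0 89 0.0431 0.036
0.01 67 0.0435 0.037
0.02 18 0.0948 0.036
nose in rec 0.19533750296823102 -0.013670037824978299
ang .. candle (np.float64(0.09122127148859271), np.float64(0.12341409817360596))
```

```bash
python3 - <<'E'
from h import *
C=cloud('wrist','w3'); f=np.array([.6822,-.0108]); h=np.radians(105.57); e=np.array([np.cos(h),np.sin(h)]); a=np.array([e[1],-e[0]])
P=C[105:185,400:475].reshape(-1,3); P=P[(P[:,2]>.02)&(P[:,2]<.09)]; X=np.c_[(P[:,:2]-f)@e,(P[:,:2]-f)@a]; print('candle',X.min(0),X.max(0),P[:,2].max())
e2=np.array([-.2423,.970]); n=np.array([.6166,.1737])-.15*e2; print('after pull 150', (n-f)@e,(n-f)@a)
E
```

```text
candle [0.05586854 0.09165183] [0.12179061 0.15871474] 0.07234429363438288
after pull 150 0.045421321056849616 -0.017713232862766524
```

```bash
python3 -m creep '[{"dx":0.002,"dy":0.288,"dz":0.102,"rx":0.001,"ry":0.003,"rz":-0.003,"gripper":1},{"dx":0.002,"dy":0.288,"dz":0.102,"rx":0.001,"ry":0.003,"rz":-0.003,"gripper":1},{"dx":0.002,"dy":0.288,"dz":0.102,"rx":0.001,"ry":0.003,"rz":-0.003,"gripper":1},{"dx":0.002,"dy":0.288,"dz":0.102,"rx":0.001,"ry":0.003,"rz":-0.003,"gripper":1},{"dx":0.002,"dy":0.288,"dz":0.102,"rx":0.001,"ry":0.003,"rz":-0.003,"gripper":1},{"dx":0.002,"dy":0.288,"dz":0.102,"rx":0.001,"ry":0.003,"rz":-0.003,"gripper":1},{"dx":0.002,"dy":0.288,"dz":0.102,"rx":0.001,"ry":0.003,"rz":-0.003,"gripper":1}]'
python3 - <<'E'
from h import *
snap('wrist','w4'); goto([.6133,.1871,.0270],Rt(104.0,40))
C=cloud('wrist','w4'); 
E
```

```text
time: 3.55
tool_pos: [0.6264, 0.1376, 0.0889]
tool_rot: [-0.874, -0.002, 0.247]
contact_force: [1.3, -0.9, -0.5]
opening: 0.0918
d [-0.0012  0.081   0.0002] r [0.0012 0.0023 0.0014]
```

View pics/w4.png

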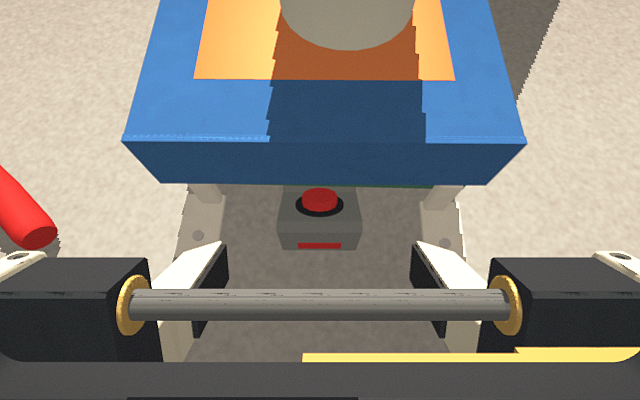

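```bash
python3 -m creep '[{"dx":0,"dy":0.025,"dz":0,"rx":0.001,"ry":0.002,"rz":0.001,"gripper":1},{"dx":0,"dy":0.05,"dz":0,"rx":0.001,"ry":0.002,"rz":0.001,"gripper":1},{"dx":0,"dy":0.07,"dz":0,"rx":0.001,"ry":0.002,"rz":0.001,"gripper":1},{"dx":0,"dy":0.081,"dz":0,"rx":0.001,"ry":0.002,"rz":0.001,"gripper":1},{"dx":0,"dy":0.081,"dz":0,"rx":0.001,"ry":0.002,"rz":0.001,"gripper":1}]'
python3 - <<'E'
from h import *
snap('wrist','w5'); snap('scene','s5')
im=cv2.imread('pics/s5.png')[100:300,320:520]; cv2.imwrite('pics/s5c.png',cv2.resize(im,None,fx=3,fy=3,interpolation=cv2.INTER_CUBIC))
E
```

```text
time: 4.22
tool_pos: [0.6135, 0.1877, 0.0253]
tool_rot: [-0.871, 0.002, 0.244]
contact_force: [0.8, -0.2, 0.0]
opening: 0.0918
```

View pics/w5.png

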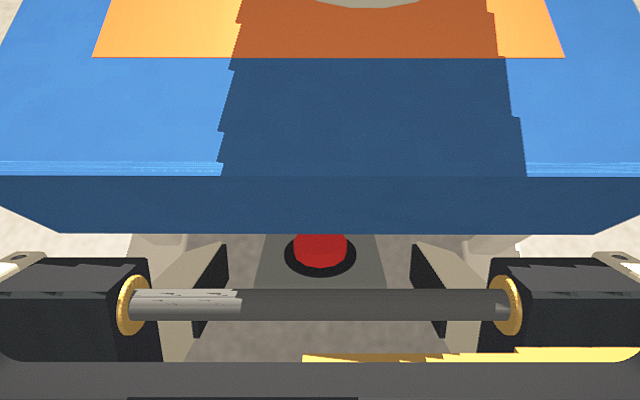

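View pics/s5c.png

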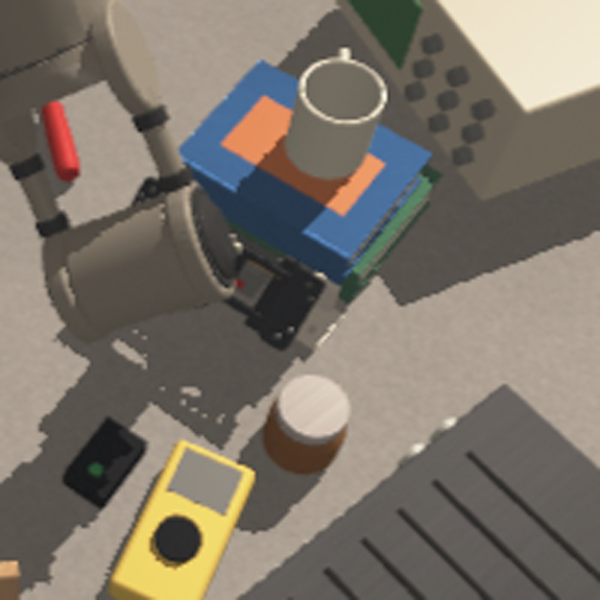

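```bash
python3 -m creep '[{"dx":0,"dy":0,"dz":0,"rx":0,"ry":0,"rz":0,"gripper":0.4},{"dx":0,"dy":0,"dz":0,"rx":0,"ry":0,"rz":0,"gripper":0.4},{"dx":0,"dy":0,"dz":0,"rx":0,"ry":0,"rz":0,"gripper":0.4},{"dx":0,"dy":0,"dz":0,"rx":0,"ry":0,"rz":0,"gripper":0.4},{"dx":0,"dy":0,"dz":0,"rx":0,"ry":0,"rz":0,"gripper":0.4},{"dx":0,"dy":0,"dz":0,"rx":0,"ry":0,"rz":0,"gripper":0.4}]' 45
python3 - <<'E'
from h import *
s=status.observe(); p=s['tool_pos']; R0=R.from_euler('xyz',s['tool_rot']).as_matrix()
e=np.array([-.2423,.970,0]); print('pull dir tool',R0.T@(-e), 'zaxis up', R0.T@[0,0,1])
E
```

```text
time: 5.08
tool_pos: [0.6138, 0.1876, 0.0256]
tool_rot: [-0.872, 0.002, 0.244]
contact_force: [-0.0, -0.2, -0.1]
opening: 0.0538
pull dir tool [ 7.00705687e-04 -6.43348870e-01 -7.65317601e-01] zaxis up [-0.00174722 -0.76546696  0.64347283]
```

```bash
python3 -m creep '[{"dx":0,"dy":-0.0032,"dz":-0.0038,"rx":0,"ry":0,"rz":0,"gripper":0.4},{"dx":0,"dy":-0.0064,"dz":-0.0077,"rx":0,"ry":0,"rz":0,"gripper":0.4},{"dx":0,"dy":-0.0097,"dz":-0.0115,"rx":0,"ry":0,"rz":0,"gripper":0.4},{"dx":0,"dy":-0.0129,"dz":-0.0153,"rx":0,"ry":0,"rz":0,"gripper":0.4},{"dx":0,"dy":-0.0129,"dz":-0.0153,"rx":0,"ry":0,"rz":0,"gripper":0.4}]'
python3 - <<'E'
from h import *
snap('scene','s6'); snap('top','t6'); snap('wrist','w6')
im=cv2.imread('pics/s6.png')[100:300,320:520]; a=cv2.resize(im,(400,400),interpolation=cv2.INTER_CUBIC)
b=cv2.resize(cv2.imread('pics/t6.png')[100:250,165:315],(400,400),interpolation=cv2.INTER_CUBIC)
cv2.imwrite('pics/c6.png',np.hstack([a,b]))
E
```

```text
time: 5.7
tool_pos: [0.6175, 0.1692, 0.0256]
tool_rot: [-0.869, 0.003, 0.246]
contact_force: [-2.7, 6.0, 0.5]
opening: 0.0538
```

View pics/c6.png

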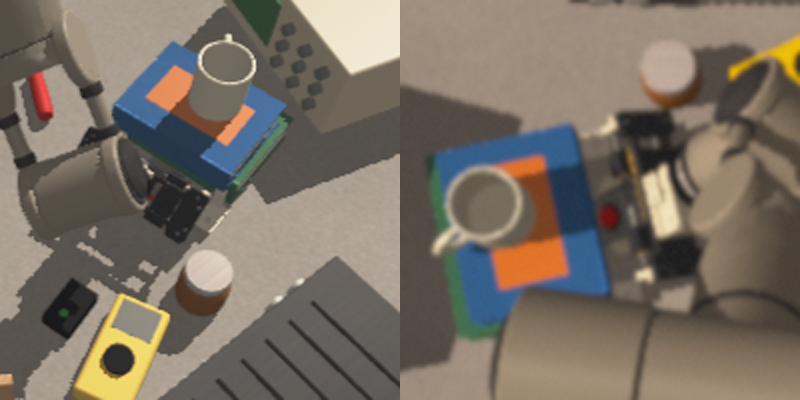

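View pics/w6.png

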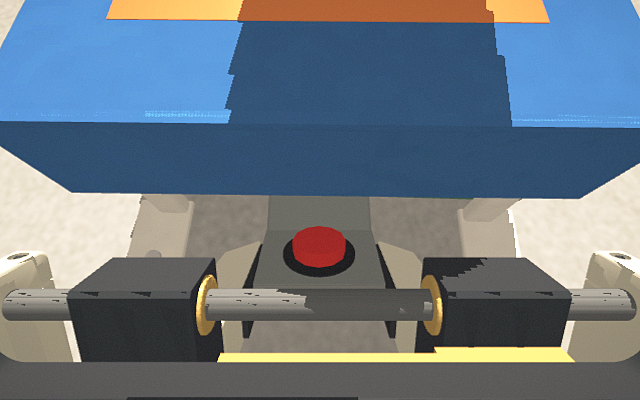

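```bash
python3 -m creep '[{"dx":0,"dy":-0.0032,"dz":-0.0038,"rx":0,"ry":0,"rz":0,"gripper":0.4},{"dx":0,"dy":-0.0064,"dz":-0.0077,"rx":0,"ry":0,"rz":0,"gripper":0.4},{"dx":0,"dy":-0.0097,"dz":-0.0115,"rx":0,"ry":0,"rz":0,"gripper":0.4},{"dx":0,"dy":-0.0129,"dz":-0.0153,"rx":0,"ry":0,"rz":0,"gripper":0.4},{"dx":0,"dy":-0.0161,"dz":-0.0191,"rx":0,"ry":0,"rz":0,"gripper":0.4},{"dx":0,"dy":-0.0193,"dz":-0.023,"rx":0,"ry":0,"rz":0,"gripper":0.4},{"dx":0,"dy":-0.0225,"dz":-0.0268,"rx":0,"ry":0,"rz":0,"gripper":0.4},{"dx":0,"dy":-0.0257,"dz":-0.0306,"rx":0,"ry":0,"rz":0,"gripper":0.4},{"dx":0,"dy":-0.0289,"dz":-0.0344,"rx":0,"ry":0,"rz":0,"gripper":0.4},{"dx":0,"dy":-0.0322,"dz":-0.0383,"rx":0,"ry":0,"rz":0,"gripper":0.4},{"dx":0,"dy":-0.0354,"dz":-0.0421,"rx":0,"ry":0,"rz":0,"gripper":0.4},{"dx":0,"dy":-0.0386,"dz":-0.0459,"rx":0,"ry":0,"rz":0,"gripper":0.4},{"dx":0,"dy":-0.0386,"dz":-0.0459,"rx":0,"ry":0,"rz":0,"gripper":0.4}]'
python3 - <<'E'
from h import *
snap('scene','s7'); snap('wrist','w7')
im=cv2.imread('pics/s7.png')[100:300,320:520]; a=cv2.resize(im,(400,400),interpolation=cv2.INTER_CUBIC)
cv2.imwrite('pics/c7.png',np.hstack([a,cv2.resize(cv2.imread('pics/w7.png')[:300],(400,188)).repeat(1,0) if 0 else cv2.copyMakeBorder(cv2.resize(cv2.imread('pics/w7.png'),(400,250)),0,150,0,0,cv2.BORDER_CONSTANT)]))
E
```

```text
time: 7.48
tool_pos: [0.6318, 0.1116, 0.0256]
tool_rot: [-0.869, 0.004, 0.247]
contact_force: [-3.1, 5.9, 2.0]
opening: 0.0539
```

View pics/c7.png

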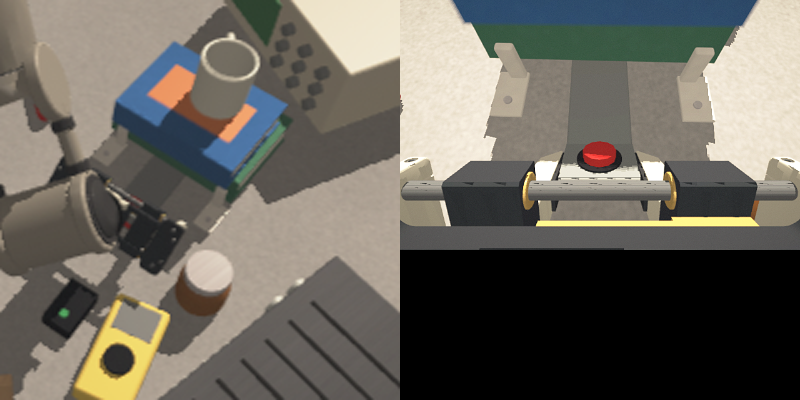

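```bash
python3 -m creep '[{"dx":0,"dy":-0.0032,"dz":-0.0038,"rx":0,"ry":0,"rz":0,"gripper":0.4},{"dx":0,"dy":-0.0064,"dz":-0.0077,"rx":0,"ry":0,"rz":0,"gripper":0.4},{"dx":0,"dy":-0.0097,"dz":-0.0115,"rx":0,"ry":0,"rz":0,"gripper":0.4},{"dx":0,"dy":-0.0129,"dz":-0.0153,"rx":0,"ry":0,"rz":0,"gripper":0.4},{"dx":0,"dy":-0.0161,"dz":-0.0191,"rx":0,"ry":0,"rz":0,"gripper":0.4},{"dx":0,"dy":-0.0193,"dz":-0.023,"rx":0,"ry":0,"rz":0,"gripper":0.4},{"dx":0,"dy":-0.0225,"dz":-0.0268,"rx":0,"ry":0,"rz":0,"gripper":0.4},{"dx":0,"dy":-0.0225,"dz":-0.0268,"rx":0,"ry":0,"rz":0,"gripper":0.4}]'
python3 - <<'E'
from h import *
snap('scene','s8'); snap('wrist','w8')
im=cv2.imread('pics/s8.png')[100:300,320:520]; a=cv2.resize(im,(400,400),interpolation=cv2.INTER_CUBIC)
cv2.imwrite('pics/c8.png',np.hstack([a,cv2.copyMakeBorder(cv2.resize(cv2.imread('pics/w8.png'),(400,250)),0,150,0,0,cv2.BORDER_CONSTANT)]))
E
```

```text
time: 8.57
tool_pos: [0.6417, 0.0751, 0.0256]
tool_rot: [-0.873, 0.002, 0.244]
contact_force: [-0.8, -2.0, 2.1]
opening: 0.0537
```

View pics/c8.png

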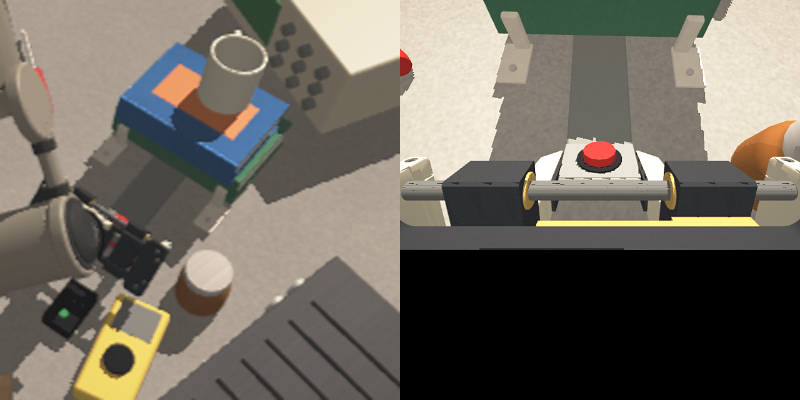

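```bash
python3 -m creep '[{"dx":0,"dy":-0.0026,"dz":-0.0031,"rx":0,"ry":0,"rz":0,"gripper":0.4},{"dx":0,"dy":-0.0051,"dz":-0.0061,"rx":0,"ry":0,"rz":0,"gripper":0.4},{"dx":0,"dy":-0.0077,"dz":-0.0092,"rx":0,"ry":0,"rz":0,"gripper":0.4},{"dx":0,"dy":-0.0103,"dz":-0.0122,"rx":0,"ry":0,"rz":0,"gripper":0.4},{"dx":0,"dy":-0.0129,"dz":-0.0153,"rx":0,"ry":0,"rz":0,"gripper":0.4},{"dx":0,"dy":-0.0144,"dz":-0.0172,"rx":0,"ry":0,"rz":0,"gripper":0.4},{"dx":0,"dy":-0.0144,"dz":-0.0172,"rx":0,"ry":0,"rz":0,"gripper":0.4}]'
python3 - <<'E'
from h import *
snap('scene','s9'); snap('wrist','w9')
im=cv2.imread('pics/s9.png')[100:300,320:520]; a=cv2.resize(im,(400,400),interpolation=cv2.INTER_CUBIC)
cv2.imwrite('pics/c9.png',np.hstack([a,cv2.copyMakeBorder(cv2.resize(cv2.imread('pics/w9.png'),(400,250)),0,150,0,0,cv2.BORDER_CONSTANT)]))
E
```

```text
time: 9.55
tool_pos: [0.6471, 0.0537, 0.0256]
tool_rot: [-0.872, 0.002, 0.244]
contact_force: [0.0, -0.1, 3.1]
opening: 0.0539
```

View pics/c9.png

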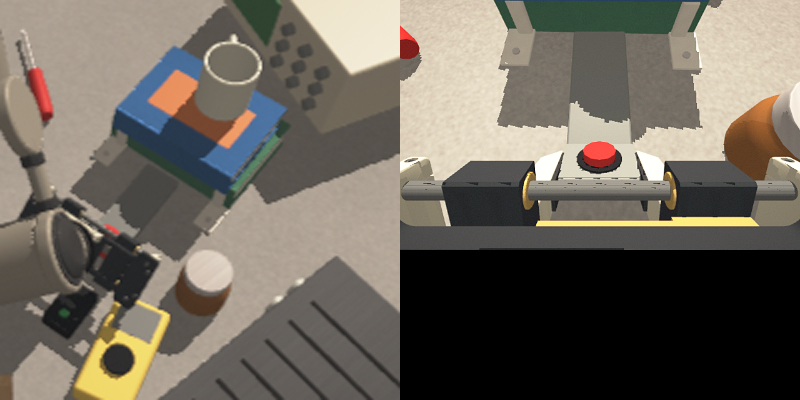

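View pics/w9.png

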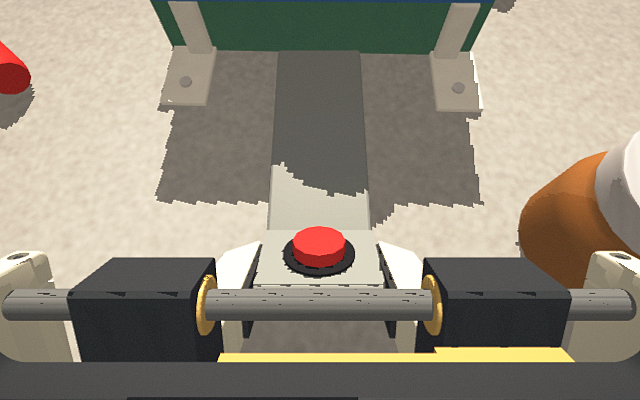

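```bash
python3 - <<'E'
from h import *
C=cloud('wrist','w9'); e=np.array([-.2423,.970]); p=np.array([.6471,.0537])
for v in range(30,80,4): print(v,[( round(float((C[v,u,:2]-p)@e),3),round(float(C[v,u,2]),3)) for u in (200,300,320,340,455)])
C=cloud('scene','s9'); 
M=C[120:200,370:470].reshape(-1,3); im=np.load('pics/s9.npz')['im'][120:200,370:470].reshape(-1,3).astype(int)
b=(im[:,2]>110)&(im[:,0]<90); X=M[b]; s=(X[:,:2]-p)@e
for lo in np.arange(.08,.28,.02):
    m=(s>lo)&(s<lo+.02)
    if m.any(): print(round(lo,2),m.sum(),np.percentile(X[m,2],[10,50,90]).round(3))
E
```

```text
30 [(0.16, 0.023), (0.166, 0.018), (0.166, 0.019), (0.165, 0.019), (0.155, 0.027)]
34 [(0.159, 0.021), (0.166, 0.015), (0.166, 0.015), (0.163, 0.017), (0.155, 0.024)]
38 [(0.16, 0.018), (0.167, 0.011), (0.165, 0.013), (0.165, 0.013), (0.155, 0.021)]
42 [(0.16, 0.014), (0.166, 0.009), (0.166, 0.008), (0.165, 0.009), (0.153, 0.019)]
46 [(0.159, 0.011), (0.165, 0.006), (0.166, 0.005), (0.165, 0.006), (0.153, 0.016)]
50 [(0.159, 0.008), (0.15, 0.016), (0.151, 0.015), (-0.031, 0.184), (0.155, 0.012)]
54 [(0.16, 0.004), (0.147, 0.016), (0.147, 0.016), (0.146, 0.016), (0.154, 0.009)]
58 [(0.156, 0.004), (0.143, 0.016), (0.144, 0.016), (0.143, 0.016), (0.154, 0.006)]
62 [(0.152, 0.004), (0.14, 0.016), (0.14, 0.016), (0.14, 0.016), (0.151, 0.005)]
66 [(0.149, 0.004), (0.136, 0.017), (0.135, 0.017), (0.136, 0.017), (0.148, 0.004)]
70 [(0.145, 0.004), (0.132, 0.017), (0.134, 0.016), (0.132, 0.017), (0.145, 0.004)]
74 [(0.141, 0.005), (0.13, 0.016), (0.13, 0.016), (0.129, 0.017), (0.141, 0.004)]
78 [(0.138, 0.004), (0.127, 0.016), (0.127, 0.016), (0.126, 0.016), (0.138, 0.004)]
0.14 121 [0.092 0.094 0.097]
0.16 240 [0.092 0.094 0.096]
0.18 142 [0.091 0.094 0.097]
0.2 102 [0.092 0.094 0.096]
0.22 104 [0.092 0.094 0.097]
0.24 95 [0.092 0.094 0.096]
0.26 179 [0.091 0.094 0.097]
```

```bash
python3 -m creep '[{"dx":0,"dy":-0.0144,"dz":-0.0172,"rx":0,"ry":0,"rz":0,"gripper":1},{"dx":0,"dy":0,"dz":0,"rx":0,"ry":0,"rz":0,"gripper":1}]' >/dev/null 2>&1 & wait; python3 -c "
from h import *
s=status.observe();print(s['time'],s['tool_pos'],s['opening'],s['contact_force'])"
```

```text
9.9 [0.64831071 0.05037568 0.0249117 ] 0.06940072903301292 [-0.67751158  0.24052368 -0.20573958]
```

My first row there carried a stale 22 mm pull instead of zeros. I'll look at what it did before going on.

```bash
python3 -m creep '[{"dx":0,"dy":0,"dz":0,"rx":0,"ry":0,"rz":0,"gripper":1},{"dx":0,"dy":0,"dz":0,"rx":0,"ry":0,"rz":0,"gripper":1}]'
python3 - <<'E'
from h import *
snap('wrist','w10')
E
```

```text
time: 10.15
tool_pos: [0.6469, 0.0541, 0.0254]
tool_rot: [-0.872, 0.002, 0.245]
contact_force: [-0.2, 0.0, -0.2]
opening: 0.0885
```

View pics/w10.png

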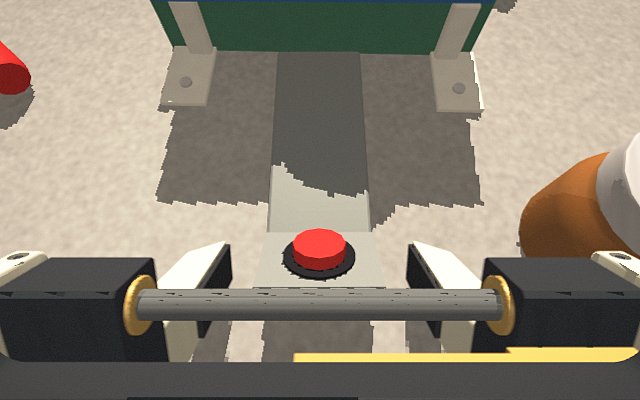

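```bash
python3 - <<'E'
from h import *
goto([.6475,.0537,.09],Rt(105.6,40));goto([.672,-.03,.22],Rt(105.6,40))
E
```

```text
d [ 0.0003 -0.0497  0.0412] r [-0.0007 -0.0226  0.0164]
d [ 0.0036 -0.2053  0.0581] r [-0.0007 -0.0226  0.0164]
```

```bash
python3 -m creep '[{"dx":0,"dy":-0.025,"dz":0.02,"rx":0,"ry":0,"rz":0,"gripper":1},{"dx":0,"dy":-0.05,"dz":0.041,"rx":0,"ry":0,"rz":0,"gripper":1},{"dx":0.004,"dy":-0.205,"dz":0.058,"rx":-0.001,"ry":-0.023,"rz":0.016,"gripper":1},{"dx":0.004,"dy":-0.205,"dz":0.058,"rx":-0.001,"ry":-0.023,"rz":0.016,"gripper":1},{"dx":0.004,"dy":-0.205,"dz":0.058,"rx":-0.001,"ry":-0.023,"rz":0.016,"gripper":1},{"dx":0.004,"dy":-0.205,"dz":0.058,"rx":-0.001,"ry":-0.023,"rz":0.016,"gripper":1},{"dx":0.004,"dy":-0.205,"dz":0.058,"rx":-0.001,"ry":-0.023,"rz":0.016,"gripper":1}]'
python3 - <<'E'
from h import *
snap('wrist','w11')
E
```

```text
time: 11.08
tool_pos: [0.6717, -0.029, 0.2181]
tool_rot: [-0.871, 0.002, 0.272]
contact_force: [-1.4, 0.1, -0.6]
opening: 0.0915
```

View pics/w11.png

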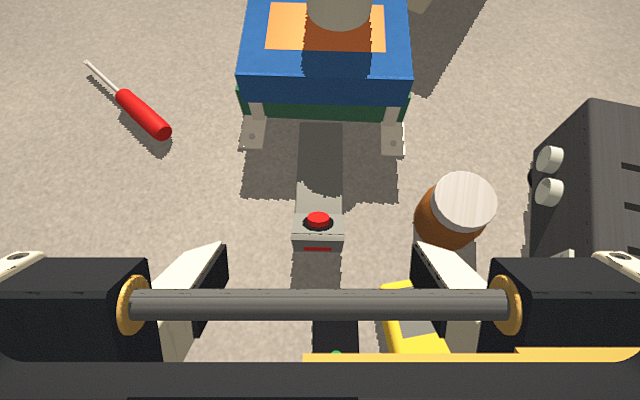

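```bash
cat >> h.py <<'E'
FR=np.array([.6822,-.0108]); HR=np.radians(105.57); ER=np.array([np.cos(HR),np.sin(HR)]); AR=np.array([ER[1],-ER[0]])
def remote_pose(fn,box):
    """fit slab top (z 13-19mm) within pixel box; returns in receiver coords"""
    C=cloud('wrist',fn); v0,v1,u0,u1=box; Q=C[v0:v1,u0:u1].reshape(-1,3); Q=Q[(Q[:,2]>.012)&(Q[:,2]<.02)]
    X=np.c_[(Q[:,:2]-FR)@ER,(Q[:,:2]-FR)@AR]; mids=[]
    for lo in np.arange(X[:,0].min(),X[:,0].max(),.005):
        m=(X[:,0]>=lo)&(X[:,0]<lo+.005)
        if m.sum()>20: mids.append((lo+.0025,(X[m,1].min()+X[m,1].max())/2,X[m,1].max()-X[m,1].min()))
    mids=np.array(mids); w=mids[:,2]>.048; k=np.polyfit(mids[w,0],mids[w,1],1); print('n',w.sum(),'w',np.median(mids[w,2]))
    print('slab x range',X[:,0].min(),X[:,0].max(),'lateral at x0',k[1],'slope',k[0])
    return k
E
python3 - <<'E'
from h import *
k=remote_pose('w11',(118,222,285,350))
C=cloud('wrist','w11'); N=C[240:249,297:340].reshape(-1,3); X=np.c_[(N[:,:2]-FR)@ER,(N[:,:2]-FR)@AR]; m=(N[:,2]>.006)&(N[:,2]<.035)
print('nose x',np.median(X[m,0]),np.polyfit(X[m,1],X[m,0],1), np.percentile(X[m,1],[1,99]))
E
```

```text
n 26 w 0.05241171263665334
slab x range 0.09144929971846452 0.2224248057141597 lateral at x0 -0.01931797247229789 slope 0.02497030016078109
nose x 0.05691145987073285 [-0.02556978  0.05645762] [-0.03876134  0.00549641]
```

```bash
python3 - <<'E'
from h import *
g=FR+.1245*ER-.0162*AR; print(g)
Rg=Rt(104.14,20); goto([*g,.10],Rg); goto([*g,.023],Rg)
E
```

```text
[0.63317676 0.10478292]
d [-0.0007  0.1796  0.0303] r [-0.3511  0.0214 -0.0151]
d [-0.0006  0.2385 -0.0194] r [-0.3511  0.0214 -0.0151]
```

```bash
python3 -m creep '[{"dx":0,"dy":0.18,"dz":0.03,"rx":-0.351,"ry":0.021,"rz":-0.015,"gripper":1},{"dx":0,"dy":0.18,"dz":0.03,"rx":-0.351,"ry":0.021,"rz":-0.015,"gripper":1},{"dx":0,"dy":0.18,"dz":0.03,"rx":-0.351,"ry":0.021,"rz":-0.015,"gripper":1},{"dx":0,"dy":0.18,"dz":0.03,"rx":-0.351,"ry":0.021,"rz":-0.015,"gripper":1},{"dx":0,"dy":0.18,"dz":0.03,"rx":-0.351,"ry":0.021,"rz":-0.015,"gripper":1}]'
python3 - <<'E'
from h import *
snap('wrist','w12')
g=FR+.1245*ER-.0162*AR; goto([*g,.023],Rt(104.14,20))
E
```

```text
time: 11.75
tool_pos: [0.6349, 0.1043, 0.1006]
tool_rot: [-1.223, -0.002, 0.248]
contact_force: [-0.4, -0.1, -0.5]
opening: 0.0918
d [-0.0023  0.0742 -0.0248] r [0.0023 0.0008 0.0035]
```

View pics/w12.png

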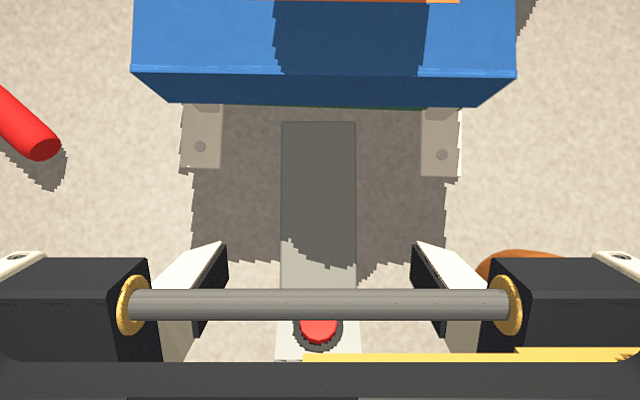

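```bash
python3 -m creep '[{"dx":-0.002,"dy":0.037,"dz":-0.012,"rx":0.002,"ry":0,"rz":0.003,"gripper":1},{"dx":-0.002,"dy":0.06,"dz":-0.02,"rx":0.002,"ry":0,"rz":0.003,"gripper":1},{"dx":-0.002,"dy":0.074,"dz":-0.025,"rx":0.002,"ry":0,"rz":0.003,"gripper":1},{"dx":-0.002,"dy":0.074,"dz":-0.025,"rx":0.002,"ry":0,"rz":0.003,"gripper":1}]'
python3 -m creep '[{"dx":0,"dy":0,"dz":0,"rx":0,"ry":0,"rz":0,"gripper":0.4},{"dx":0,"dy":0,"dz":0,"rx":0,"ry":0,"rz":0,"gripper":0.4},{"dx":0,"dy":0,"dz":0,"rx":0,"ry":0,"rz":0,"gripper":0.4},{"dx":0,"dy":0,"dz":0,"rx":0,"ry":0,"rz":0,"gripper":0.4},{"dx":0,"dy":0,"dz":0,"rx":0,"ry":0,"rz":0,"gripper":0.4}]' 20
```

```text
time: 12.3
tool_pos: [0.633, 0.1043, 0.0225]
tool_rot: [-1.221, 0.001, 0.246]
contact_force: [-0.9, 0.2, 0.1]
opening: 0.0918
time: 12.92
tool_pos: [0.6332, 0.1052, 0.0233]
tool_rot: [-1.222, -0.001, 0.248]
contact_force: [-0.5, 0.3, 2.5]
opening: 0.0536
```

```bash
python3 - <<'E'
from h import *
snap('wrist','w13'); p=status.observe()['tool_pos']; print(p)
rel=(p[:2]-FR); print('tool in rec',rel@ER,rel@AR, status.observe()['opening'])
k=remote_pose('w13',(90,240,270,370))
# target: dx -.056 , lateral shift so that lateral ~ -.005, rotate +.025 about z
c=p[:2]; x0=rel@ER; lat=rel@AR
for step in (.050,.057): goto([*(FR+(x0-step)*ER+(-.005)*AR),p[2]],Rt(105.57,20))
E
```

```text
[0.63312357 0.10526317 0.02329274]
tool in rec 0.12497689875451369 -0.016122335920643636 0.053713878452536175
n 13 w 0.04843566702163624
slab x range 0.1414838135465768 0.21598649803883152 lateral at x0 -0.01933296098833173 slope 0.025874949796041963
d [ 0.0123 -0.017  -0.0467] r [-0.0001 -0.0225  0.0089]
d [ 0.0125 -0.0194 -0.0533] r [-0.0001 -0.0225  0.0089]
```

```bash
python3 -m creep '[{"dx":0.0015,"dy":-0.0021,"dz":-0.0058,"rx":0,"ry":-0.003,"rz":0.001,"gripper":0.4},{"dx":0.003,"dy":-0.0042,"dz":-0.0117,"rx":0,"ry":-0.006,"rz":0.002,"gripper":0.4},{"dx":0.0046,"dy":-0.0064,"dz":-0.0175,"rx":0,"ry":-0.008,"rz":0.003,"gripper":0.4},{"dx":0.0062,"dy":-0.0085,"dz":-0.0233,"rx":0,"ry":-0.011,"rz":0.0045,"gripper":0.4},{"dx":0.0077,"dy":-0.0106,"dz":-0.0292,"rx":0,"ry":-0.014,"rz":0.0055,"gripper":0.4},{"dx":0.0092,"dy":-0.0127,"dz":-0.035,"rx":0,"ry":-0.017,"rz":0.0067,"gripper":0.4},{"dx":0.0108,"dy":-0.0149,"dz":-0.0409,"rx":0,"ry":-0.02,"rz":0.0078,"gripper":0.4},{"dx":0.0123,"dy":-0.017,"dz":-0.0467,"rx":0,"ry":-0.0225,"rz":0.009,"gripper":0.4},{"dx":0.0123,"dy":-0.017,"dz":-0.0467,"rx":0,"ry":-0.0225,"rz":0.009,"gripper":0.4}]'
python3 - <<'E'
from h import *
snap('wrist','w14');snap('scene','s14'); p=status.observe()['tool_pos']
rel=(p[:2]-FR); print('tool in rec',rel@ER,rel@AR)
k=remote_pose('w14',(90,240,270,370)); C=cloud('wrist','w14')
print([(v,((C[v,320,:2]-FR)@ER).round(4),C[v,320,2].round(3)) for v in range(116,150,2)])
for step in (.005,.007,.009): goto([*(FR+(rel@ER-step)*ER+(rel@AR)*AR),p[2]],Rt(105.57,20))
im=cv2.imread('pics/s14.png')[100:300,320:520]; cv2.imwrite('pics/c14.png',cv2.resize(im,(600,600),interpolation=cv2.INTER_CUBIC))
E
```

```text
time: 14.1
tool_pos: [0.6577, 0.0591, 0.0233]
tool_rot: [-1.222, -0.0, 0.271]
contact_force: [-1.3, 0.9, 5.1]
opening: 0.054
tool in rec 0.0738411877437309 -0.004820187811103968
n 12 w 0.04846811810383067
slab x range 0.09094190294200297 0.16449835118839612 lateral at x0 -0.004851297892522453 slope 0.0009073025734678196
[(116, np.float64(0.1507), np.float64(0.017)), (118, np.float64(0.1499), np.float64(0.017)), (120, np.float64(0.1493), np.float64(0.015)), (122, np.float64(0.1482), np.float64(0.016)), (124, np.float64(0.1468), np.float64(0.017)), (126, np.float64(0.1461), np.float64(0.016)), (128, np.float64(0.1451), np.float64(0.016)), (130, np.float64(0.144), np.float64(0.017)), (132, np.float64(0.1429), np.float64(0.017)), (134, np.float64(0.142), np.float64(0.017)), (136, np.float64(0.1408), np.float64(0.017)), (138, np.float64(0.1399), np.float64(0.017)), (140, np.float64(0.1391), np.float64(0.016)), (142, np.float64(0.1381), np.float64(0.016)), (144, np.float64(0.1369), np.float64(0.017)), (146, np.float64(0.1363), np.float64(0.016)), (148, np.float64(0.135), np.float64(0.017))]
d [ 0.     -0.0017 -0.0047] r [ 0.0009 -0.0001  0.0006]
d [ 0.     -0.0024 -0.0066] r [ 0.0009 -0.0001  0.0006]
d [ 0.     -0.0031 -0.0085] r [ 0.0009 -0.0001  0.0006]
```

View pics/c14.png

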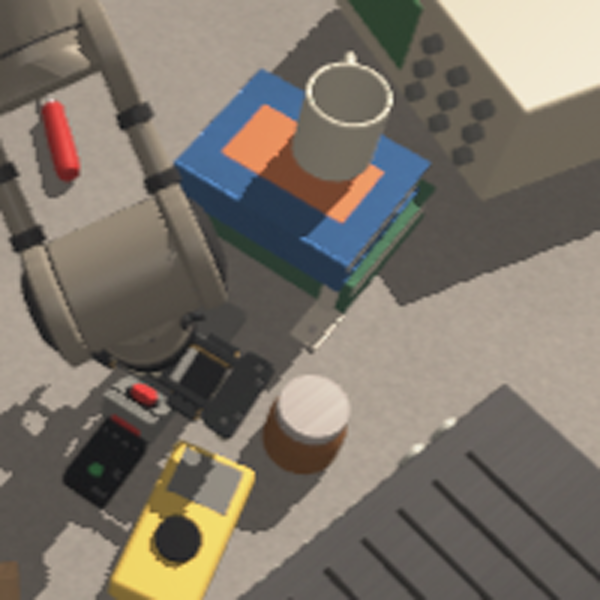

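View pics/w14.png

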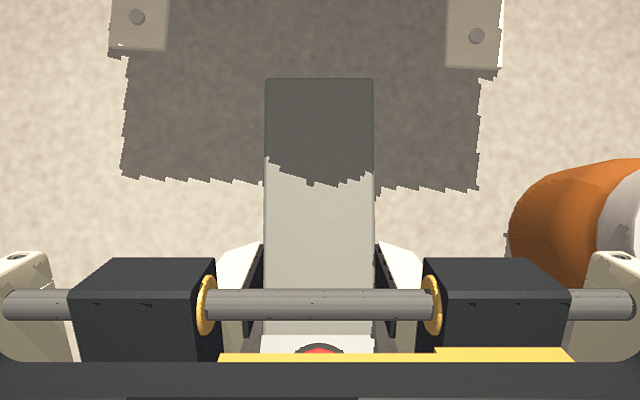

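```bash
python3 -m creep '[{"dx":0,"dy":-0.0007,"dz":-0.0019,"rx":0,"ry":0,"rz":0,"gripper":0.4},{"dx":0,"dy":-0.0014,"dz":-0.0038,"rx":0,"ry":0,"rz":0,"gripper":0.4},{"dx":0,"dy":-0.002,"dz":-0.0056,"rx":0,"ry":0,"rz":0,"gripper":0.4},{"dx":0,"dy":-0.002,"dz":-0.0056,"rx":0,"ry":0,"rz":0,"gripper":0.4}]'
python3 - <<'E'
from h import *
p=status.observe()['tool_pos'];rel=(p[:2]-FR); print('tool in rec',rel@ER,rel@AR)
snap('wrist','w15'); k=remote_pose('w15',(60,240,270,370))
E
```

```text
time: 14.7
tool_pos: [0.659, 0.0542, 0.0233]
tool_rot: [-1.221, -0.0, 0.272]
contact_force: [-0.2, 3.3, 4.9]
opening: 0.0535
tool in rec 0.06886165757662513 -0.004912470682668666
n 12 w 0.048601826387571975
slab x range 0.08595287691303619 0.16575401920293567 lateral at x0 -0.004913708092402092 slope 0.00045869162953080005
```

```bash
python3 -m creep '[{"dx":0,"dy":-0.0004,"dz":-0.001,"rx":0,"ry":0,"rz":0,"gripper":0.4},{"dx":0,"dy":-0.0007,"dz":-0.0019,"rx":0,"ry":0,"rz":0,"gripper":0.4},{"dx":0,"dy":-0.0007,"dz":-0.0019,"rx":0,"ry":0,"rz":0,"gripper":0.4}]'
python3 - <<'E'
from h import *
s=status.observe();p=s['tool_pos'];rel=(p[:2]-FR); print('tool in rec',rel@ER,rel@AR,s['contact_force'])
snap('wrist','w16'); k=remote_pose('w16',(60,240,270,370))
E
```

```text
time: 15.12
tool_pos: [0.6593, 0.053, 0.0233]
tool_rot: [-1.22, 0.0, 0.272]
contact_force: [-0.8, 5.0, 6.7]
opening: 0.0534
tool in rec 0.0676330021824815 -0.0049437384754027515 [-0.84771895  5.01138278  6.70778326]
n 13 w 0.04867028925341946
slab x range 0.08472036915837364 0.16468555800267504 lateral at x0 -0.005008287778027268 slope 0.0008506835814844611
```

```bash
python3 -m creep '[{"dx":0,"dy":-0.0004,"dz":-0.001,"rx":0,"ry":0,"rz":0,"gripper":0.4},{"dx":0,"dy":-0.0007,"dz":-0.0019,"rx":0,"ry":0,"rz":0,"gripper":0.4},{"dx":0,"dy":-0.0007,"dz":-0.0019,"rx":0,"ry":0,"rz":0,"gripper":0.4}]'
python3 - <<'E'
from h import *
s=status.observe();p=s['tool_pos'];rel=(p[:2]-FR); print('tool in rec',rel@ER,rel@AR,s['contact_force'])
snap('wrist','w17'); k=remote_pose('w17',(60,240,270,370))
snap('scene','s17');im=cv2.imread('pics/s17.png')[180:300,320:440]; cv2.imwrite('pics/c17.png',cv2.resize(im,(600,600),interpolation=cv2.INTER_CUBIC))
E
```

```text
time: 15.55
tool_pos: [0.6593, 0.0529, 0.0233]
tool_rot: [-1.217, 0.001, 0.272]
contact_force: [-1.6, 10.6, 6.3]
opening: 0.054
tool in rec 0.06753222171868307 -0.004936751638071804 [-1.64441622 10.5673686   6.32720811]
n 13 w 0.04859191397068309
slab x range 0.08463812668401695 0.1647183671035466 lateral at x0 -0.0048917534723769895 slope -0.00028232117827023357
```

View pics/c17.png

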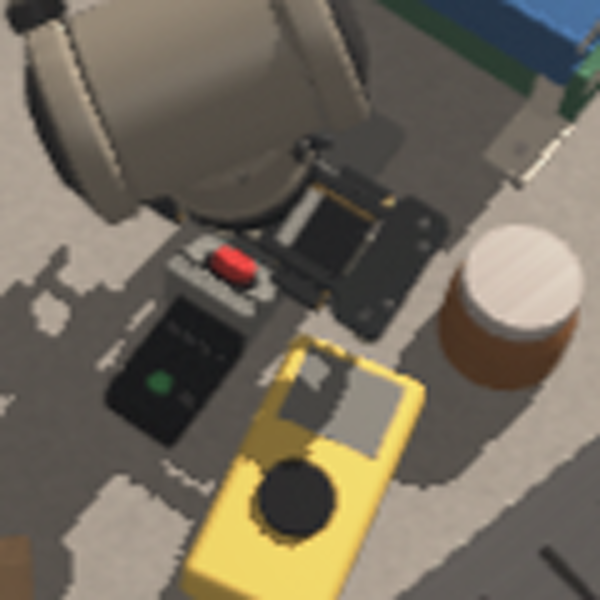

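```bash
python3 -m creep '[{"dx":0,"dy":0.0005,"dz":0.0014,"rx":0,"ry":0,"rz":0,"gripper":0.4},{"dx":0,"dy":0.0005,"dz":0.0014,"rx":0,"ry":0,"rz":0,"gripper":1},{"dx":0,"dy":0.0005,"dz":0.0014,"rx":0,"ry":0,"rz":0,"gripper":1},{"dx":0,"dy":0.0005,"dz":0.0014,"rx":0,"ry":0,"rz":0,"gripper":1},{"dx":0,"dy":0.0005,"dz":0.0014,"rx":0,"ry":0,"rz":0,"gripper":1}]'
python3 - <<'E'
from h import *
s=status.observe();p=s['tool_pos'];print(s['contact_force'])
goto([p[0],p[1],.12],Rt(105.57,20))
# button top: remote x: point on slope
th=np.radians(39)
print('goals')
E
```

```text
time: 16.27
tool_pos: [0.6594, 0.0514, 0.0228]
tool_rot: [-1.222, 0.001, 0.271]
contact_force: [-0.3, -1.6, -0.2]
opening: 0.0888
[-0.27710082 -1.55100922 -0.24017071]
d [-0.0001 -0.0913  0.0332] r [ 0.0001 -0.0005 -0.0006]
goals
```

```bash
python3 -m creep '[{"dx":0,"dy":-0.045,"dz":0.0165,"rx":0,"ry":0,"rz":0,"gripper":1},{"dx":0,"dy":-0.091,"dz":0.033,"rx":0,"ry":0,"rz":0,"gripper":1},{"dx":0,"dy":-0.14,"dz":0.051,"rx":0,"ry":0,"rz":0,"gripper":0},{"dx":0,"dy":-0.14,"dz":0.051,"rx":0,"ry":0,"rz":0,"gripper":0},{"dx":0,"dy":-0.14,"dz":0.051,"rx":0,"ry":0,"rz":0,"gripper":0}]' 20
python3 - <<'E'
from h import *
snap('wrist','w18')
def W(x,z,lat=-.005): return np.r_[FR+x*ER+lat*AR,z]
t=np.radians(35); y=np.array([-np.sin(t),-np.cos(t)]); n=np.array([np.sin(np.radians(39)),np.cos(np.radians(39))]); s=np.array([n[1],-n[0]])
B=np.array([.0285,.0352])
for st in (.06,.01,0,-.006):
    q=B+st*n+.002*s-.017*y; print(st,q); goto(W(*q),Rt(105.57,-35))
E
```

```text
time: 16.9
tool_pos: [0.6591, 0.0517, 0.1714]
tool_rot: [-1.222, 0.001, 0.272]
contact_force: [0.4, 0.6, -0.8]
opening: 0.0665
0.06 [0.07756431 0.0944957 ]
d [ 0.001   0.0752 -0.0158] r [-9.609e-01  5.000e-04 -3.000e-03]
0.01 [0.0460983 0.0556384]
d [ 0.0012  0.1009 -0.0587] r [-9.609e-01  5.000e-04 -3.000e-03]
0 [0.03980509 0.04786694]
d [ 0.0012  0.106  -0.0673] r [-9.609e-01  5.000e-04 -3.000e-03]
-0.006 [0.03602917 0.04320407]
d [ 0.0012  0.1091 -0.0724] r [-9.609e-01  5.000e-04 -3.000e-03]
```

View pics/w18.png

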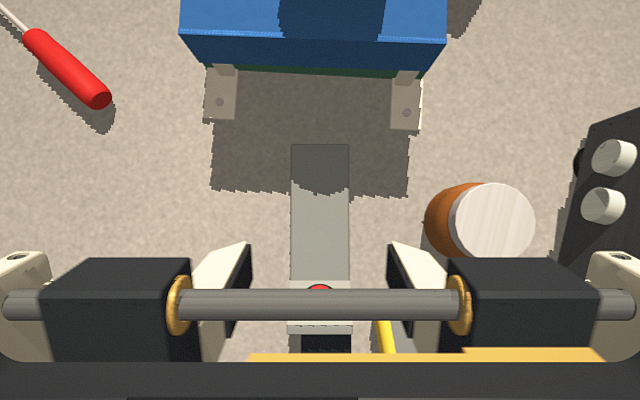

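```bash
python3 - <<'E'
from h import *
k=remote_pose('w18',(140,285,270,370))
def W(x,z,lat=-.005): return np.r_[FR+x*ER+lat*AR,z]
goto(W(.046,.171),Rt(105.57,-35))
goto(W(.046,.10),Rt(105.57,-35))
C=cloud('scene','s14'); im=np.load('pics/s14.npz')['im']
P=C[118:165,418:455].reshape(-1,3); P=P[P[:,2]>.12]; print('mug rec x',np.percentile((P[:,:2]-FR)@ER,[1,50,99]))
E
```

```text
n 26 w 0.05304854728058464
slab x range 0.03670616306656676 0.1643405216105074 lateral at x0 -0.005857017642288161 slope 0.0011438562138441821
d [ 0.0008 -0.0075 -0.0192] r [-9.609e-01  5.000e-04 -3.000e-03]
d [ 0.001   0.0592 -0.0436] r [-9.609e-01  5.000e-04 -3.000e-03]
mug rec x [-0.46968951  0.32125804  0.37563545]
```

```bash
python3 -m creep '[{"dx":0.001,"dy":-0.0075,"dz":-0.019,"rx":-0.18,"ry":0,"rz":-0.001,"gripper":0},{"dx":0.001,"dy":-0.0075,"dz":-0.019,"rx":-0.36,"ry":0,"rz":-0.001,"gripper":0},{"dx":0.001,"dy":-0.0075,"dz":-0.019,"rx":-0.54,"ry":0,"rz":-0.002,"gripper":0},{"dx":0.001,"dy":-0.0075,"dz":-0.019,"rx":-0.72,"ry":0,"rz":-0.002,"gripper":0},{"dx":0.001,"dy":-0.0075,"dz":-0.019,"rx":-0.9,"ry":0,"rz":-0.003,"gripper":0},{"dx":0.001,"dy":-0.0075,"dz":-0.019,"rx":-0.961,"ry":0,"rz":-0.003,"gripper":0},{"dx":0.001,"dy":0.059,"dz":-0.0435,"rx":-0.961,"ry":0,"rz":-0.003,"gripper":0},{"dx":0.001,"dy":0.059,"dz":-0.0435,"rx":-0.961,"ry":0,"rz":-0.003,"gripper":0},{"dx":0.001,"dy":0.059,"dz":-0.0435,"rx":-0.961,"ry":0,"rz":-0.003,"gripper":0}]'
python3 - <<'E'
from h import *
s=status.observe();print(s['qpos'].round(2))
snap('wrist','w19');snap('scene','s19');im=cv2.imread('pics/s19.png')[100:300,320:520]; cv2.imwrite('pics/c19.png',cv2.resize(im,(600,600),interpolation=cv2.INTER_CUBIC))
E
```

```text
time: 18.08
tool_pos: [0.6657, 0.0317, 0.1011]
tool_rot: [-2.183, 0.0, 0.272]
contact_force: [0.1, 0.0, 0.8]
opening: 0.0002
[ 0.19  0.76  1.37 -0.71  1.08  0.29]
```

View pics/w19.png

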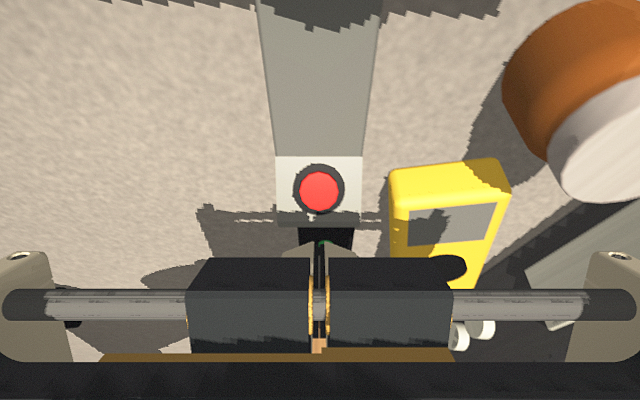

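View pics/c19.png

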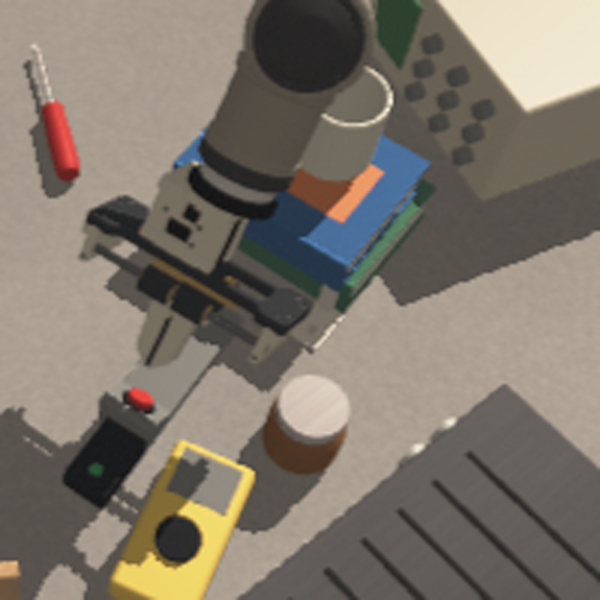

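```bash
python3 - <<'E'
from h import *
C=cloud('wrist','w19'); im=np.load('pics/w19.npz')['im'].astype(int)
m=(im[...,0]>150)&(im[...,1]<80)&(im[...,2]<80); m[:150]=0;m[230:]=0;m[:,:285]=0;m[:,355:]=0
P=C[m]; X=np.c_[(P[:,:2]-FR)@ER,(P[:,:2]-FR)@AR,P[:,2]]
print(m.sum(),np.median(X,0),X.min(0),X.max(0)); A=np.c_[X[:,:2],np.ones(len(X))]; print(np.linalg.lstsq(A,X[:,2],rcond=None)[0])
k=remote_pose('w19',(20,155,250,385))
def W(x,z,lat=-.005): return np.r_[FR+x*ER+lat*AR,z]
t=np.radians(35); y=np.array([-np.sin(t),-np.cos(t)]); n=np.array([np.sin(np.radians(39)),np.cos(np.radians(39))]); s=np.array([n[1],-n[0]])
B=np.array([.0285,.0352])
for st in (.01,.003,0,-.003,-.006):
    q=B+st*n+.002*s-.017*y; print(st,q); goto(W(*q),Rt(105.57,-35))
E
```

```text
152 [ 0.02512511 -0.00441292  0.03469576] [ 0.01293531 -0.01694023  0.02669753] [0.03823992 0.00727254 0.04385842]
[-0.53463003 -0.27658802  0.04699601]
n 17 w 0.05389252194049436
slab x range 0.0399793659018285 0.12162911750896462 lateral at x0 -0.005690168786882903 slope 0.0019581255686798756
0.01 [0.0460983 0.0556384]
d [-0.0021  0.0388  0.0283] r [ 0.0015 -0.0028  0.0042]
0.003 [0.04169305 0.05019838]
d [-0.0021  0.0457  0.0278] r [ 0.0015 -0.0028  0.0042]
0 [0.03980509 0.04786694]
d [-0.0021  0.0487  0.0276] r [ 0.0015 -0.0028  0.0042]
-0.003 [0.03791713 0.04553551]
d [-0.0021  0.0517  0.0274] r [ 0.0015 -0.0028  0.0042]
-0.006 [0.03602917 0.04320407]
d [-0.0021  0.0547  0.0272] r [ 0.0015 -0.0028  0.0042]
```

```bash
python3 -m creep '[{"dx":-0.002,"dy":0.02,"dz":0.0267,"rx":0.001,"ry":-0.003,"rz":0.004,"gripper":0},{"dx":-0.002,"dy":0.04,"dz":0.0267,"rx":0.001,"ry":-0.003,"rz":0.004,"gripper":0},{"dx":-0.002,"dy":0.046,"dz":0.0265,"rx":0.001,"ry":-0.003,"rz":0.004,"gripper":0},{"dx":-0.002,"dy":0.046,"dz":0.0265,"rx":0.001,"ry":-0.003,"rz":0.004,"gripper":0}]'
python3 - <<'E'
from h import *
snap('wrist','w20')
im=cv2.imread('pics/w20.png')[60:400,160:480]; cv2.imwrite('pics/w20c.png',cv2.resize(im,None,fx=1.7,fy=1.7))
E
```

```text
time: 18.68
tool_pos: [0.6659, 0.0263, 0.0496]
tool_rot: [-2.182, 0.002, 0.271]
contact_force: [0.6, 0.2, 0.3]
opening: 0.0005
```

View pics/w20c.png

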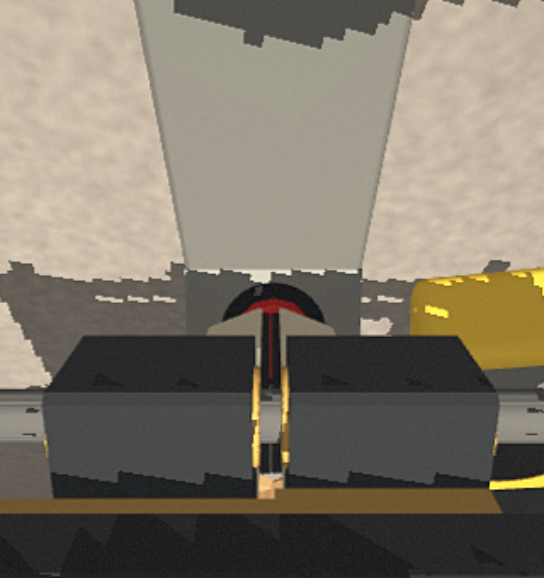

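```bash
python3 -m creep '[{"dx":0,"dy":0.0015,"dz":-0.0001,"rx":0,"ry":0,"rz":0,"gripper":0},{"dx":0,"dy":0.003,"dz":-0.0002,"rx":0,"ry":0,"rz":0,"gripper":0},{"dx":0,"dy":0.0045,"dz":-0.0003,"rx":0,"ry":0,"rz":0,"gripper":0},{"dx":0,"dy":0.006,"dz":-0.0004,"rx":0,"ry":0,"rz":0,"gripper":0},{"dx":0,"dy":0.006,"dz":-0.0004,"rx":0,"ry":0,"rz":0,"gripper":0}]'
```

```text
time: 19.35
tool_pos: [0.667, 0.0236, 0.0451]
tool_rot: [-2.182, 0.001, 0.273]
contact_force: [0.5, 0.9, 5.2]
opening: 0.0004
```

```bash
python3 -m creep '[{"dx":0,"dy":0.001,"dz":-0.0001,"rx":0,"ry":0,"rz":0,"gripper":0},{"dx":0,"dy":0.002,"dz":-0.0001,"rx":0,"ry":0,"rz":0,"gripper":0},{"dx":0,"dy":0.002,"dz":-0.0001,"rx":0,"ry":0,"rz":0,"gripper":0},{"dx":0,"dy":0.002,"dz":-0.0001,"rx":0,"ry":0,"rz":0,"gripper":0}]'
```

```text
time: 19.85
tool_pos: [0.6672, 0.0233, 0.0447]
tool_rot: [-2.183, 0.0, 0.273]
contact_force: [-4.5, 5.9, 14.6]
opening: 0.0006
```

```bash
python3 - <<'E'
from h import *
snap('wrist','w21'); k=remote_pose('w21',(10,215,220,420)); snap('scene','s21'); print(status.observe()['contact_force'])
im=cv2.imread('pics/s21.png')[180:300,320:440]; cv2.imwrite('pics/c21.png',cv2.resize(im,(600,600),interpolation=cv2.INTER_CUBIC))
E
```

```text
n 20 w 0.053916514126789
slab x range 0.04460887007204832 0.1407275439923122 lateral at x0 -0.00554578892682988 slope 0.0014284364960998094
[-4.2785426   6.29794154 14.43977274]
```

View pics/c21.png

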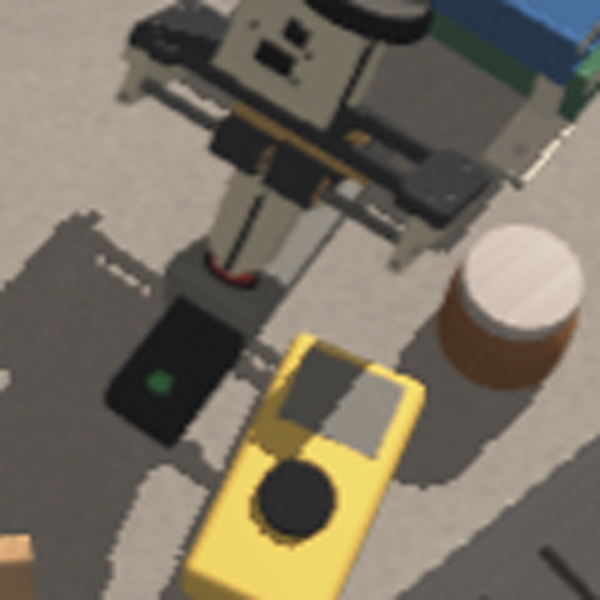

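View pics/w21.png

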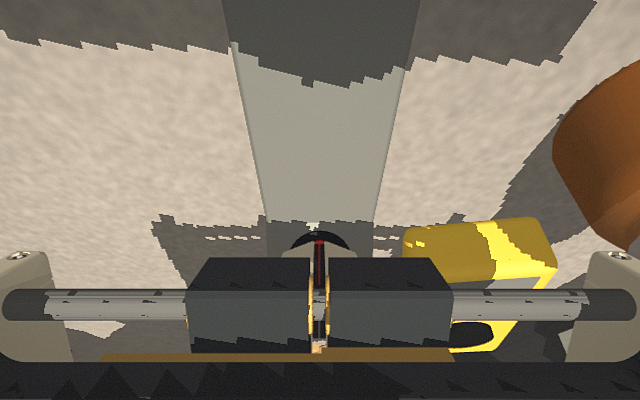

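```bash
python3 -m creep '[{"dx":0,"dy":-0.004,"dz":0,"rx":0,"ry":0,"rz":0,"gripper":0},{"dx":0,"dy":-0.012,"dz":0,"rx":0,"ry":0,"rz":0,"gripper":0},{"dx":0,"dy":-0.04,"dz":-0.02,"rx":0,"ry":0,"rz":0,"gripper":0},{"dx":0,"dy":-0.08,"dz":-0.05,"rx":0,"ry":0,"rz":0,"gripper":0},{"dx":0,"dy":-0.123,"dz":-0.086,"rx":0,"ry":0,"rz":0,"gripper":0},{"dx":0,"dy":-0.123,"dz":-0.086,"rx":0,"ry":0,"rz":0,"gripper":0},{"dx":0,"dy":-0.123,"dz":-0.086,"rx":0,"ry":0,"rz":0,"gripper":0}]'
python3 - <<'E'
from h import *
snap('wrist','w22');snap('scene','s22')
im=cv2.imread('pics/s22.png')[100:300,320:520]; cv2.imwrite('pics/c22.png',cv2.resize(im,(600,600),interpolation=cv2.INTER_CUBIC))
C=cloud('wrist','w22'); im=np.load('pics/w22.npz')['im'].astype(int)
m=(im[...,0]>150)&(im[...,1]<80)&(im[...,2]<80); P=C[m]; X=np.c_[(P[:,:2]-FR)@ER,(P[:,:2]-FR)@AR,P[:,2]]
k=(abs(X[:,1])<.03)&(abs(X[:,0])<.06); X=X[k]; print(len(X),np.median(X,0))
E
```

```text
time: 20.82
tool_pos: [0.6664, 0.0226, 0.1917]
tool_rot: [-2.181, 0.004, 0.272]
contact_force: [-0.4, 0.2, -0.8]
opening: 0.0004
29 [ 0.02151961 -0.00716394  0.04138837]
```

View pics/w22.png

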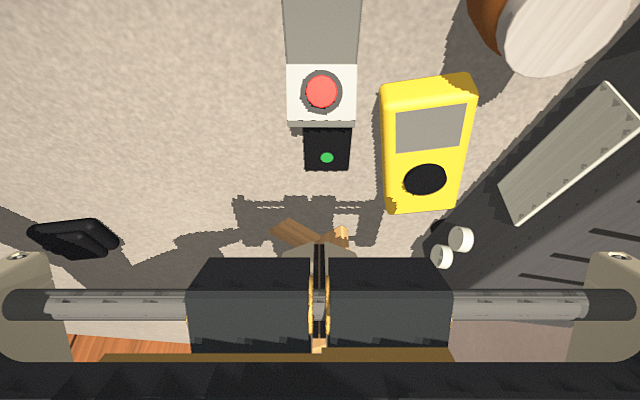

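View pics/c22.png

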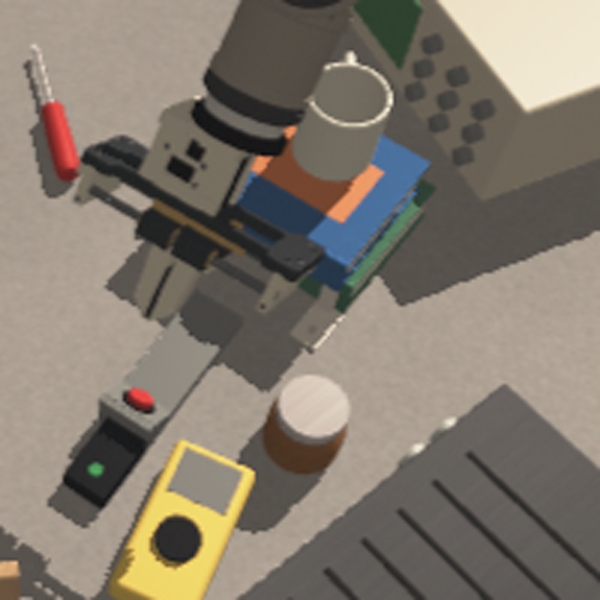

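```bash
python3 - <<'E'
from h import *
C=cloud('wrist','w22'); P=C[60:172,280:365].reshape(-1,3); X=np.c_[(P[:,:2]-FR)@ER,(P[:,:2]-FR)@AR,P[:,2]]
h=X[(X[:,2]>.038)&(X[:,2]<.046)]; r=X[(X[:,2]>.021)&(X[:,2]<.027)&(X[:,0]<.01)]
print('head top x min',np.percentile(h[:,0],[1,5,50]),'lat',h[:,1].min(),h[:,1].max()); print('rec x',np.percentile(r[:,0],[1,99]),'lat',np.percentile(r[:,1],[1,99]))
# stack from scene, before/after
for fn in('scene0','s22'):
    C=cloud('scene',fn); im=np.load(f'pics/{fn}.npz')['im'].astype(int)
    m=np.zeros((400,640),bool); m[110:200,370:475]=1; m&=(im[...,2]>100)&(im[...,0]<90)
    Q=C[m]; z=np.median(Q[:,2]); Q=Q[abs(Q[:,2]-z)<.008]; a=np.c_[Q[:,:2],np.ones(len(Q))]
    print(fn,'blue z',z,'tilt',np.linalg.lstsq(a,Q[:,2],rcond=None)[0][:2])
    print(cv2.minAreaRect((Q[:,:2]*1000).astype(np.float32)))
    g=C[115:165,415:465].reshape(-1,3); g=g[g[:,2]>z+.06]; print('mug top',np.median(g,0),g[:,2].max())
C=cloud('wrist','w18'); e=np.array([-.2423,.97]); p=np.array([.6471,.0537])
B=C[20:50,185:440].reshape(-1,3); B=B[(B[:,2]>.055)&(B[:,2]<.09)]; print('blue face stand x',np.percentile((B[:,:2]-p)@e-.166,[2,50,98]))
E
```

```text
head top x min [0.00047156 0.00148683 0.01001041] lat -0.032706625018576616 0.02116172267313122
rec x [-0.06767712 -0.01472904] lat [-0.02162398  0.02120187]
scene0 blue z 0.10996728921420462 tilt [ 0.0015968  -0.00010657]
((598.77001953125, 270.425048828125), (189.80245971679688, 153.84713745117188), 14.055527687072754)
mug top [0.60673542 0.29119618 0.18317878] 1.084327222414125
s22 blue z 0.09396433568418183 tilt [ 0.00401393 -0.00211467]
((631.0438232421875, 285.7017822265625), (125.41622161865234, 149.98648071289062), 9.946560859680176)
mug top [0.64158574 0.27006513 0.17568961] 1.084327222414125
blue face stand x [-0.01800857 -0.0165083  -0.01533506]
```

```bash
python3 -c "
from cell import robot,status
print(robot.hand_in()); print(status.observe()['time'])"
```

```text
the job is handed in; nothing more can be done
None
the job is handed in; nothing more can be done
```

I pulled the remote out by its head, docked its nose against the receiver, pressed the red button to its stop, let go, and handed the job in at about 21 s. `hand_in()` gives no verdict, so what follows is from my own camera and force readings.

- **Stack:** the books dropped flat behind the uprights, with blue's top at 94 mm and tilt under 0.005 rad. Blue's centre is about 58 mm behind the uprights. Green bears against them, so its centre should be about 75 mm behind. The mug is still standing.
- **Docking:** the final picture puts the nose about 0.5 mm from the receiver face and 6 mm off its centre line. While the button was pressed the remote was about 0.001 rad off square. Pushing further while docking only raised the force to 10.6 N with no movement, so the nose was in contact.
- **Button:** there is no direct reading of its travel. I judged it fully pressed because the force was about 4.5 N and then rose to about 16 N over the last 0.5 mm. It looks fully out in the last picture.
- **Bystanders:** they look undisturbed in the pictures, though I did not re-measure each one. The gripper's body passed about 2 mm above the multimeter by my estimate.
- **Error:** when I first let go of the remote, one row still held an old 22 mm pull. The remote moved by no more than about 2 mm, and I checked before carrying on.
- **Disagreement:** the top and scene cameras differed by up to 9 mm, so I placed everything from wrist-camera depth. The button read about 3 mm nearer the nose than the drawing implies, so I aimed between the two and pressed by force.

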